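# Load the medal display case

### The arm

A 6-joint arm with a two-finger parallel gripper is mounted at the origin on the work surface. World frame = base frame: x ahead of the robot, y to its left, z up, the work surface at z = 0. Lengths are in m, angles in rad, forces in N, time in s.
With the tool pointing down it reaches from about 0.35 to 0.85 m from the base axis. Payload 8.1 kg.
Tool frame: the origin (TCP) lies at the very end of the fingers, on their centre line; the grasp point (between the pads) lies 19 mm behind it; z points along the fingers, y is the direction in which the jaws open and shut (so a half turn about z gives the same grasp; the last joint's range is limited). The gripper opens to 93 mm and grips with 3 to 60 N. Pads are 15 mm wide; open, the fingers measure 128 mm over their backs; the gripper's body (75 mm by 188 mm) begins 65 mm behind the grasp point.
Start: joints at [-1.187, 0.13, 1.488, -0, 1.523, -0.085], TCP at [0.271, -0.535, 0.219] pointing down, gripper open.
Joint ranges: [-2.96, 2.96], [-0.89, 2.26], [0.02, 2.5], [-1.34, 4.48], [0, 2.73], [-2.66, 2.66]. Speed limits (rad/s): [2.39, 2.39, 2.79, 3.14, 3.14, 3.14].

### API

Orientations are given as a rotation vector (axis times angle).
In Python, from plant import robot gives the robot as it stands.
- The arm moves only by the tool jog_arm, never from a script. Its argument "commands" is a list of rows, each a list of 3 entries, a list of its own where there are three numbers: the shift along the world's x, y, z scaled (see below), then the turn, a rotation vector about the world's x, y, z scaled (see below), then the closure, from -1 (fully open) to 1 (shut), so that 0 is half open. In form: [[[tx, ty, tz], [ax, ay, az], hand], ...]. A call has 1 to 10 rows; each row is the pose to reach, as a shift and turn from the pose measured when the call began, turning the shorter way round; what a row does not reach only later rows make up. The controller multiplies each number of a shift by 0.6 m and each number of a turn by 2 pi rad. A row lasts 1/8 s, in which the tool goes at most 62.5 mm and 10.7 degrees, less where a joint would pass 70% of its speed; a pose out of reach is approached as far as the arm can. A call with a number of a shift or a turn outside -1 to 1 is refused whole. A call with a gripper value outside its range is refused whole. The fingers move at their own pace and stop on an object; "newtons" is the grip in N (left out, the last holds). Time passes only in rows, so rows that repeat a pose let the fingers close. It gives the time, the measured TCP pose, the force and the opening at its end, in the units of the state.
- robot.read_state(): the state, without advancing time (a new reading comes with each control period).
- robot.read_camera(name): name is "scene" or "top"; returns a dict with "pixels" (420x560x3 uint8, red, green, blue), "fovy" (degrees; the focal length in pixels is half the picture's height over the tangent of half this angle, whatever the lens; pixels are square), "cx", "cy" (the principal point, pixels), "rvec" (rotation vector, rad) and "tvec" (3), from world to camera coordinates, as OpenCV has them. Camera axes: x right, y down, z forward; pixel columns grow to the right and rows downward; lengths in m; the calibration is good to about 2 mm. A picture is of the moment at which its call begins. There is no depth.
- robot.close_job(): hands the job in, once; it reports no verdict.
Trained networks look in the newest picture that a camera, given by its name, has taken for a name from the list of things; names that differ only in an ending like _2 or _b are one class to them, and where a whole thing is asked for, a point or a joint stands for the part that bears it (a point fixed in the world has none). Each returns a list of dicts, best first, with "p" (0 to 1); they miss things now and then, are a little off and sometimes report something else, mostly with a low value. They report only what shows in the picture. A call takes as long as a camera call. They do not tell look-alikes from the thing itself.
- robot.trace(camera, name): "pixels" (420x560 bool, what is visible of it) and "uv" ([column, row] in pixels, amid what is visible of it).
The state is a dict: "t": time; "q": joint angles; "dq": joint speeds; "joint_torque": joint torques, N m; "tool_pos": TCP position; "orientation": TCP orientation; "force": force on the tool from outside, world axes, zero at the start; "wrist_torque": the same for the moment, N m; "opening": finger opening in m.
Only numpy, scipy, OpenCV 4.12 (cv2) and the standard library are available. Lean on these libraries where they do the work, as an engineer would, in place of code of your own. Each camera call takes 0.05 s, during which the arm holds its last target.

### The job

Load the wall display case that lies on its back on the table: turn the brass catch on the left door past its click, open the left door all the way and then the right door that it overlaps, and lay every loose round capsule flat in a round recess and every loose clear block flat in a rectangular recess, one in each. Then close the right door first, close the left door over it, and turn the catch back past its click so that the case is locked. Leave the loupe and the brush where they are.

Things in the scene. Friction and masses are not known exactly. Their poses are not given: they have to be found in the camera images.
- case: Wall display case on its back, fixed: dark wood box 290 mm (its x) by 310 mm (its y), rim 50 mm high, walls 14 mm, two glazed doors on top. Origin: centre of underside; x points away from the robot along the hinges, y to the left door. Blue lining (top 22 mm above the table) with round recesses in the far row, rectangular in the near row. A fixed open wooden chest stands beyond it, out of the way.
- catch (a joint): Angle of the brass catch on the left door (rad): 0 locked (tongue under a keeper on the case's near rail, the left door cannot open), grows clockwise seen from above the shut door to 1.57 unlocked; stops at both. Spring detent: up to about 0.1 N m resists until half-way (0.79), then it clicks over and springs on towards the other end when let go; the same in reverse.
- catch_grip (a point): Grip point of the catch: on its axis, 28 mm above the top face of the left door, near the case's near edge beside the meeting line. The wing (the part to grip) is 44 mm long, 12 mm thick, and reaches from 8 to 40 mm above the door. Locked, the wing lies along the case's x; unlocked, along its y.
- left_door (a joint): Opening angle (rad) of the door hinged on the case's left (+y) side: 0 shut, 1.9 fully open (stop, leaning outwards, upper edge 210 mm above the table). Past 1.57 it stays open by its weight, below that it sinks shut, damped 0.3 N m s/rad. 0.4 kg, 154 mm wide, 14 mm thick; a 6 mm lip on its free edge overlaps the right door by 10 mm: the right one opens after it and shuts before it.
- left_door_bar (a point): Middle of the left door's brass bar handle: round bar 10 mm thick, 70 mm long between its ends, parallel to the hinge, on two posts 64 mm apart, its axis 35 mm above the door's outer face, 113 mm from the hinge line measured along the door and 49 mm from it across the door.
- left_door_hinge (a point): Point on the left door's hinge line (50 mm above the table) level with the middle of its bar handle; its x axis runs along the hinge.
- right_door (a joint): Opening angle of the right door (rad): 0 shut, 1.9 fully open; same size, weight and hinge as the left, hinged along the case's right (-y) side; no catch of its own.
- right_door_bar (a point): Middle of the right door's bar handle, the mirror image of the left one.
- right_door_hinge (a point): Point on the right door's hinge line level with the middle of its bar handle.
- round_left (a point): Centre of the floor (14 mm above the table) of the round recess in the left half, 70 mm across, 8 mm deep.
- round_right (a point): The same for the round recess in the right half.
- rect_left (a point): Centre of the floor (14 mm above the table) of the rectangular recess in the left half, 64 mm along the case's x by 92 mm along its y, 8 mm deep; axes as the case's.
- rect_right (a point): The same for the rectangular recess in the right half.
- capsule_a: Clear round medal capsule, 64 mm across, 22 mm thick, 0.12 kg, a brass medal inside. Lies flat on the table. Origin: centre of its underside, z up. May be absent.
- capsule_b: A second capsule, the same. May be absent.
- block_a: Clear rectangular block, 58 mm (its x) by 86 mm (its y) by 22 mm thick, 0.14 kg, a brass plaquette inside. Lies flat on the table. Origin: centre of its underside, z up. May be absent.
- block_b: A second block, the same. May be absent.
- loupe: Bystander: stand loupe, 52 mm across, 48 mm high, beyond the case. Origin: centre of its underside.
- brush: Bystander: dusting brush, 200 mm long, beyond the case. Origin: middle of its length, at its underside.
There are look-alikes about, which are no part of the job. Leave any red or turquoise look-alike of the capsule_b alone.

How it is judged:
By the outcome, as a careful person would: the job done as asked, in the order asked, and still so for the second after the job is handed in, with the robot touching nothing.
Of capsule_a, capsule_b, block_a, block_b only 2 to 4 are there at a start; the rules pass over those that are not, and their reading is None.
At some moment in a run one of capsule_a, capsule_b, block_a, block_b may be knocked a few centimetres aside while the robot is not near it.
Once in a run the grip may slacken for a moment while it holds something.
It also fails if it takes over 210 s, if anything falls off the work surface, if the arm or the gripper's body presses on something with over 40 N, if the wrist force passes 120 N, or if a joint passes its speed limit or range.

## Working session

There is one attempt and no reset: what is moved stays moved. The work goes in short steps, Python scripts to look and compute and a tool call to move; the robot and the scene stay as the last step left them, time stands still between calls to the robot, and variables do not carry over. Pictures are saved under pics/ and viewed, and the job is handed in when it is done.

Besides the shell and the picture viewer there is one more tool, called after "Call:" by a JSON object that holds its "api" and its "payload", one argument or row to a line. jog_arm: Moves the arm, as the interface text tells. Shifts and turns lie within -1 to 1; 1 stands for 0.6 m of shift or 2 pi rad of turn. Its arguments: {"type":"object","properties":{"commands":{"type":"array"},"newtons":{"type":"number"}},"required":["commands"]}

```bash
ls -la; mkdir -p pics; python3 - <<'E'
from plant import robot
import cv2
s=robot.read_state()
for k,v in s.items(): print(k,v)
for n in ("scene","top"):
    c=robot.read_camera(n); cv2.imwrite(f"pics/{n}0.png",c["pixels"][:,:,::-1])
    print(n,{k:v for k,v in c.items() if k!="pixels"})
E
```

```text
total 12
drwxr-xr-x  3 agent agent 4096 Dec  7 16:27 .
drwxr-xr-x 23 root  root  4096 Dec  7 16:27 ..
drwxr-xr-x  2 agent agent 4096 Dec  7 16:27 pics
t 0.0
q [-1.18738510e+00  1.31108649e-01  1.48927202e+00 -2.50677968e-05
  1.52301416e+00 -8.54115236e-02]
dq [ 0.00096922  0.00048597  0.00232092 -0.00017991  0.00116184 -0.00050306]
joint_torque [ 1.07108826e-03 -5.59840572e+01 -4.91758704e+01  7.70091196e-02
  3.50742869e-02 -1.06518846e-04]
tool_pos [ 0.27089309 -0.53472721  0.21762282]
orientation [-3.05394363e+00 -7.29288061e-01  4.58871864e-04]
force [ 0.48039257 -0.62720867  0.13002187]
wrist_torque [ 0.00388868 -0.02094091 -0.03512677]
opening 0.09328339687317401
scene {'fovy': 46.10863283976817, 'cx': 280.06828963660337, 'cy': 204.47739776816093, 'rvec': array([ 1.60766047,  1.98015554, -0.76082422]), 'tvec': array([ 0.07049815, -0.38289949,  1.98432725])}
top {'fovy': 51.39183541671933, 'cx': 283.68556520806857, 'cy': 206.8917452224405, 'rvec': array([ 2.15433384, -2.12173587,  0.14790579]), 'tvec': array([0.04792237, 0.59636511, 1.20663141])}
```

View pics/scene0.png

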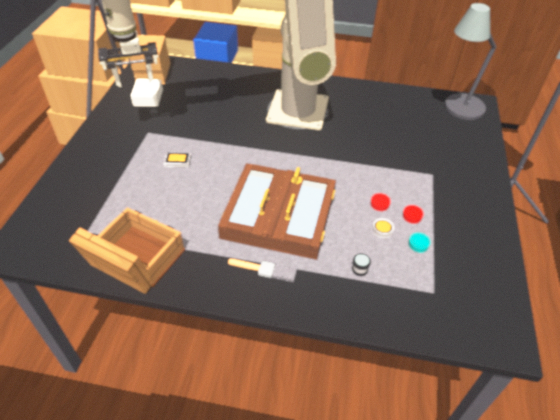

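View pics/top0.png

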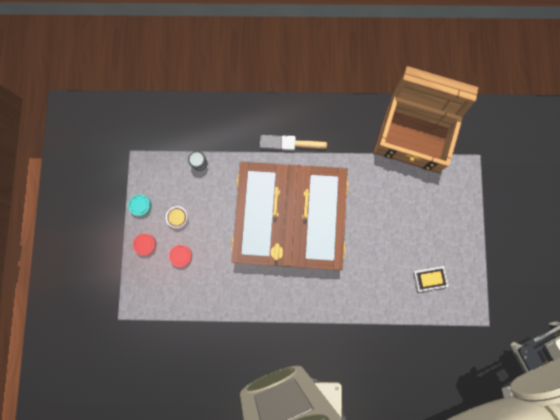

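The pictures show the case at top ≈(290,217), catch at (277,253), one capsule at (177,217), one block at (431,279), the loupe at (197,160), the brush at (293,143), and red and turquoise look-alikes on the left. Next I'll measure these.

```bash
cat > h.py <<'E'
import numpy as np, cv2
from plant import robot
from scipy.spatial.transform import Rotation as R
def cam(n):
    c=robot.read_camera(n); h=c["pixels"].shape[0]
    f=h/2/np.tan(np.radians(c["fovy"])/2)
    c["K"]=np.array([[f,0,c["cx"]],[0,f,c["cy"]],[0,0,1.]]); c["R"]=R.from_rotvec(c["rvec"]).as_matrix()
    c["P"]=c["K"]@np.c_[c["R"],c["tvec"]]; c["C"]=-c["R"].T@c["tvec"]; return c
def ray(c,uv):
    d=c["R"].T@np.linalg.inv(c["K"])@np.array([uv[0],uv[1],1.]); return d/np.linalg.norm(d)
def onz(c,uv,z):
    d=ray(c,uv); return c["C"]+d*(z-c["C"][2])/d[2]
def tri(c1,u1,c2,u2):
    X=cv2.triangulatePoints(c1["P"],c2["P"],np.array(u1,float).reshape(2,1),np.array(u2,float).reshape(2,1))[:,0]; return X[:3]/X[3]
def proj(c,X):
    X=np.atleast_2d(X); p=(c["P"]@np.c_[X,np.ones(len(X))].T).T; return p[:,:2]/p[:,2:]
def save(c,name,scale=1,box=None):
    im=c["pixels"][:,:,::-1]
    if box: u0,v0,u1,v1=box; im=im[v0:v1,u0:u1]
    im=cv2.resize(np.ascontiguousarray(im),None,fx=scale,fy=scale,interpolation=cv2.INTER_CUBIC); cv2.imwrite(f"pics/{name}.png",im)
E
python3 - <<'E'
from h import *
C={n:cam(n) for n in("scene","top")}
print({n:c["C"].round(3) for n,c in C.items()})
save(C["top"],"t1",4,(220,150,360,280)); save(C["scene"],"s1",4,(205,150,350,270))
D={}
for nm in ["case","catch","catch_grip","left_door_bar","right_door_bar","capsule_a","block_a","loupe","brush"]:
    for n in C:
        r=robot.trace(n,nm)
        D[nm,n]=r
        for x in r[:5]:
            ys,xs=np.nonzero(x["pixels"])
            print(nm,n,round(x["p"],2),np.round(x["uv"],1),len(xs),(xs.min(),xs.max(),ys.min(),ys.max()) if len(xs) else "", "z0:",onz(C[n],x["uv"],0.022)[:2].round(3))
E
```

```text
{'scene': array([1.616, 0.234, 1.193]), 'top': array([0.409, 0.041, 1.283])}
case scene 0.93 [275.6 209.7] 8090 (np.int64(219), np.int64(335), np.int64(163), np.int64(258)) z0: [0.573 0.029]
case top 0.94 [290.6 217. ] 11210 (np.int64(230), np.int64(347), np.int64(162), np.int64(268)) z0: [0.57  0.037]
catch scene 0.59 [300. 175.] 60 (np.int64(294), np.int64(299), np.int64(168), np.int64(180)) z0: [0.397 0.078]
catch top 0.44 [274.9 251.5] 62 (np.int64(274), np.int64(278), np.int64(244), np.int64(258)) z0: [0.469 0.081]
catch_grip scene 0.47 [386.8 228.6] 357 (np.int64(373), np.int64(394), np.int64(218), np.int64(237)) z0: [0.576 0.383]
catch_grip scene 0.45 [297.2 173.4] 66 (np.int64(294), np.int64(300), np.int64(168), np.int64(181)) z0: [0.392 0.067]
catch_grip top 0.44 [277.1 253.5] 60 (np.int64(274), np.int64(278), np.int64(245), np.int64(259)) z0: [0.463 0.074]
left_door_bar scene 0.78 [297.5 212.1] 3812 (np.int64(266), np.int64(335), np.int64(168), np.int64(248)) z0: [0.568 0.1  ]
left_door_bar top 0.93 [266.3 216.4] 5912 (np.int64(231), np.int64(296), np.int64(161), np.int64(2
[... 1890 characters left out ...]
)) z0: [0.719 0.311]
loupe scene 0.57 [279.7 213.3] 8154 (np.int64(218), np.int64(335), np.int64(164), np.int64(258)) z0: [0.585 0.045]
loupe top 0.66 [262.3 212.7] 6041 (np.int64(231), np.int64(296), np.int64(161), np.int64(265)) z0: [0.581 0.119]
loupe top 0.51 [198.4 159.2] 284 (np.int64(188), np.int64(206), np.int64(151), np.int64(170)) z0: [0.739 0.313]
brush scene 0.67 [273.1 268.9] 661 (np.int64(230), np.int64(296), np.int64(260), np.int64(281)) z0: [0.8   0.069]
brush top 0.65 [282.  142.1] 661 (np.int64(260), np.int64(326), np.int64(135), np.int64(149)) z0: [0.795 0.065]
brush top 0.34 [291.2 216.2] 11211 (np.int64(231), np.int64(347), np.int64(161), np.int64(269)) z0: [0.572 0.035]
```

View pics/t1.png

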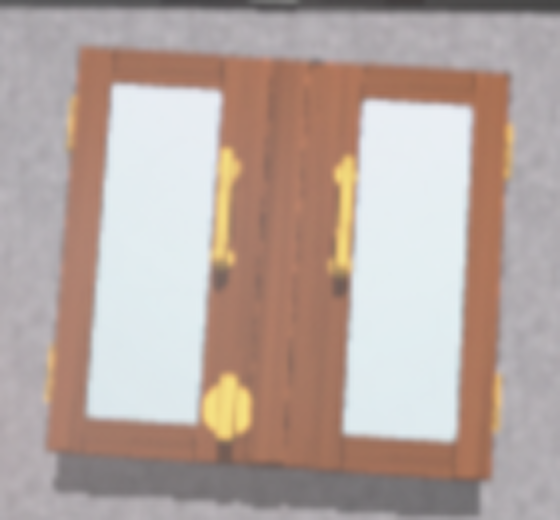

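View pics/s1.png

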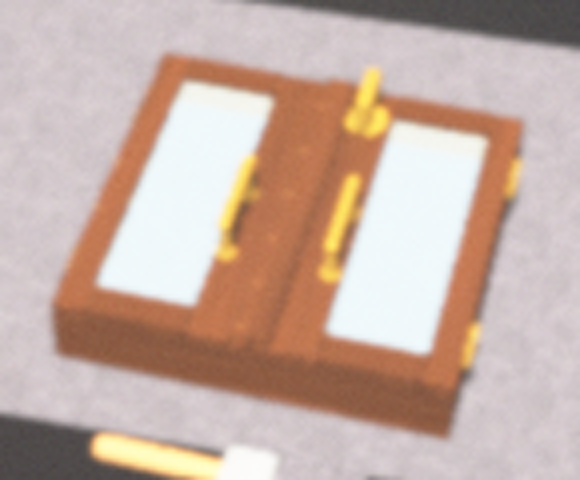

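```bash
python3 - <<'E'
from h import *
from scipy.optimize import least_squares
C={n:cam(n) for n in("scene","top")}
def zt(p,b): return [(p[0]-1.5)/4+b[0],(p[1]-1.5)/4+b[1]]
T=lambda p:zt(p,(220,150)); S=lambda p:zt(p,(205,150))
M=[ # model, cam, uv
((.145,.155,.064),"top",T((80,47))),((.145,-.155,.064),"top",T((509,73))),((-.145,-.155,.064),"top",T((490,478))),((-.145,.155,.064),"top",T((47,450))),
((-.145,-.155,.064),"scene",S((166,57))),((-.145,.155,.064),"scene",S((522,120))),((.145,.155,.064),"scene",S((447,387))),((.145,-.155,.064),"scene",S((58,307))),
((.145,.155,0),"scene",S((447,436))),((.145,-.155,0),"scene",S((60,352)))]
def tw(p,m):
    c,s=np.cos(p[2]),np.sin(p[2]); return np.array([p[0]+c*m[0]-s*m[1],p[1]+s*m[0]+c*m[1],m[2]])
def f(p,sel): return np.concatenate([proj(C[n],tw(p,m))[0]-uv for m,n,uv in M if n in sel])
for sel in (["top"],["scene"],["top","scene"]):
    r=least_squares(f,[.57,.03,0],args=(sel,)); print(sel,r.x.round(4),r.fun.reshape(-1,2).round(2).tolist())
print("bars tri L", tri(C["top"],T((225,213)),C["scene"],S((343,226))),"R",tri(C["top"],T((344,222)),C["scene"],S((239,207))))
print("L bar ends far",tri(C["top"],T((229,153)),C["scene"],S((331,273))))
print("catch top", onz(C["top"],T((227,408)),.066), tri(C["top"],T((232,380)),C["scene"],S((372,82))))
p=r.x
print("bars pred",tw(p,(0,.042,.099)),tw(p,(0,-.042,.099)))
# capsule & block
for nm,ut,us in (("caps",(177,216.6),(384,227.5)),("blk",(430.7,279),(178,159))):
    print(nm,onz(C["top"],ut,.022),onz(C["scene"],us,.022),tri(C["top"],ut,C["scene"],us))
save(C["top"],"t_c",8,(150,190,220,240));save(C["top"],"t_b",8,(400,255,460,305));save(C["scene"],"s_b",8,(150,140,210,180));save(C["scene"],"s_c",8,(360,205,410,245))
E
```

```text
['top'] [ 0.5721  0.0389 -0.0487] [[-0.4, -0.49], [0.33, -0.45], [0.55, 0.57], [-0.5, 0.27]]
['scene'] [ 0.5719  0.0401 -0.0512] [[-0.53, -1.71], [0.79, -0.44], [2.17, 0.18], [-2.07, -1.26], [0.57, 1.14], [-1.0, 0.94]]
['top', 'scene'] [ 0.572   0.0395 -0.0494] [[-0.59, -0.48], [0.14, -0.37], [0.28, 0.66], [-0.76, 0.28], [-0.81, -1.68], [0.54, -0.52], [2.06, 0.12], [-2.23, -1.18], [0.47, 1.08], [-1.15, 1.02]]
bars tri L [0.60100883 0.07969893 0.08075638] R [ 0.5962099  -0.00322619  0.07814978]
L bar ends far [0.64476113 0.07845209 0.07456574]
catch top [0.4664941  0.07502121 0.066     ] [0.48163584 0.07588031 0.12185948]
bars pred [0.57408219 0.08147948 0.099     ] [ 0.56993046 -0.00241785  0.099     ]
caps [0.56588705 0.36827956 0.022     ] [0.57361894 0.37459389 0.022     ] [0.56668435 0.37342153 0.01331119]
blk [ 0.39796807 -0.36355833  0.022     ] [ 0.41031155 -0.35588582  0.022     ] [ 0.3972163  -0.36464787  0.00957273]
```

```bash
cd pics; python3 -c "
import cv2,numpy as np
a=[cv2.imread(x+'.png') for x in('t_c','t_b','s_b','s_c')]
o=np.zeros((800,1080,3),np.uint8)
o[:400,:560]=a[0];o[:400,560:1040]=a[1];o[400:720,:480]=a[2];o[400:720,560:960]=a[3]
cv2.imwrite('mix.png',cv2.resize(o,(800,592)))"
```

```text
(no output)
```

View pics/mix.png

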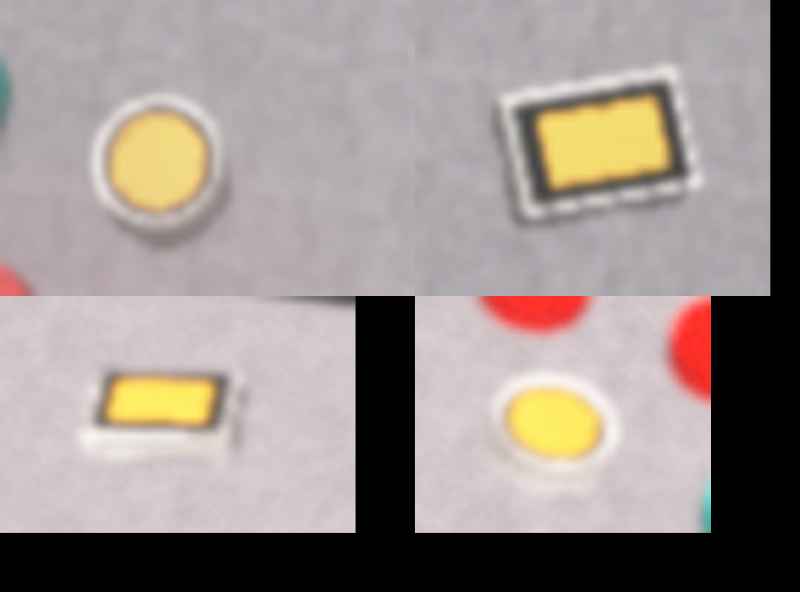

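```bash
python3 - <<'E'
from h import *
C={n:cam(n) for n in("scene","top")}
for n,c in C.items():
    im=c["pixels"]; h=cv2.resize(im[:,:,::-1],(800,600),interpolation=cv2.INTER_CUBIC); cv2.imwrite(f"pics/big_{n}.png",h)
# table edge straightness: top view far edge: dark table vs wood, per column
g=cv2.cvtColor(C["top"]["pixels"],cv2.COLOR_RGB2GRAY).astype(float)
def edge(g,cols,lo,hi):
    o=[]
    for u in cols:
        col=cv2.GaussianBlur(g[:,u-1:u+2].mean(1,keepdims=True),(1,5),1)[:,0]; d=np.abs(np.diff(col))[lo:hi]; k=d.argmax(); w=d[max(0,k-2):k+3]; o.append(lo+.5+(w*np.arange(max(0,k-2),max(0,k-2)+len(w))).sum()/w.sum())
    return np.array(o)
cols=np.arange(60,380,20); e=edge(g,cols,80,105); p=np.polyfit(cols,e,1); print("top far table edge",(e-np.polyval(p,cols)).round(1))
cols=np.arange(140,380,15);e=edge(g,cols,145,160); p=np.polyfit(cols,e,1); print("mat",(e-np.polyval(p,cols)).round(1))
cols=np.arange(130,480,20);e=edge(g,cols,312,335); p=np.polyfit(cols,e,1); print("mat near",e.round(1),(e-np.polyval(p,cols)).round(1))
g=cv2.cvtColor(C["scene"]["pixels"],cv2.COLOR_RGB2GRAY).astype(float)
cols=np.arange(160,430,15);o=[]
for u in cols: 
    m=int(137+(u-150)*(187-137)/(432-150)); o.append(edge(g,[u],m-9,m+9)[0])
p=np.polyfit(cols,o,1); print("scene mat near",np.array(o).round(1),(o-np.polyval(p,cols)).round(1))
cols=np.arange(30,520,25);o=[]
for u in cols: 
    m=int(268+(u)*(336-268)/(530)); o.append(edge(g,[u],m-15,m+18)[0])
p=np.polyfit(cols,o,1); print("scene table far",np.array(o).round(1),(o-np.polyval(p,cols)).round(1))
E
```

```text
top far table edge [-0.7  1.8 -0.3 -0.8  1.2 -2.1 -0.9 -0.6 -0.9 -1.8  0.4 10.  -1.3 -0.1
 -1.9 -2.1]
mat [-0.6 -0.4 -0.3 -0.2  2.4  0.5  0.6  0.7  0.8  0.9 -2.1 -4.2 -3.7  1.7
  1.8  1.9]
mat near [319.5 319.7 320.2 320.5 320.7 321.3 321.5 321.8 322.2 322.5 322.7 323.4
 323.6 324.1 324.4 324.5 325.3 325.4] [ 0.  -0.   0.1  0.  -0.1  0.1  0.  -0.1 -0.  -0.1 -0.2  0.1 -0.1  0.1
  0.  -0.2  0.2 -0. ]
scene mat near [133.8 136.3 138.4 140.6 142.7 145.2 147.4 149.7 152.3 154.3 157.  159.9
 162.  164.8 167.9 169.8 173.3 175. ] [ 0.6  0.7  0.4  0.1 -0.2 -0.1 -0.5 -0.5 -0.4 -0.8 -0.5 -0.1 -0.5 -0.1
  0.5 -0.   1.1  0.3]
scene table far [279.1 288.6 293.5 272.6 285.6 281.7 307.7 310.8 293.3 295.6 290.7 304.1
 298.3 315.7 302.9 330.4 317.5 319.1 318.  324. ] [ -0.7   6.4   9.1 -14.1  -3.3  -9.5  14.2  15.   -4.8  -4.7 -11.9  -0.8
  -8.8   6.3  -8.8  16.4   1.3   0.6  -2.9   1. ]
```

View pics/big_scene.png

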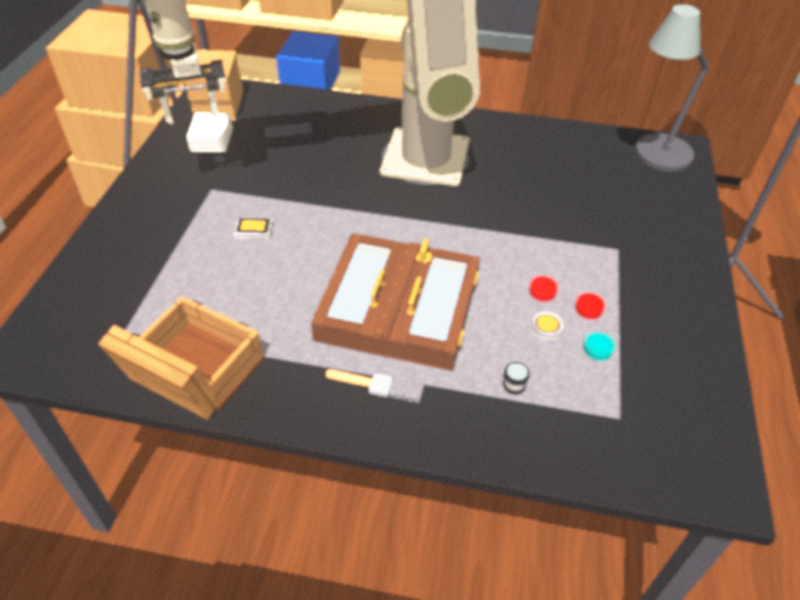

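```bash
python3 - <<'E'
from h import *
from scipy.optimize import least_squares
C={n:cam(n) for n in("scene","top")}
def zt(p,b): return [(p[0]-1.5)/4+b[0],(p[1]-1.5)/4+b[1]]
T=lambda p:zt(p,(220,150)); S=lambda p:zt(p,(205,150))
M=[((.145,.155,.064),"top",T((80,47))),((.145,-.155,.064),"top",T((509,73))),((-.145,-.155,.064),"top",T((490,478))),((-.145,.155,.064),"top",T((47,450))),
((-.145,-.155,.064),"scene",S((166,57))),((-.145,.155,.064),"scene",S((522,120))),((.145,.155,.064),"scene",S((447,387))),((.145,-.155,.064),"scene",S((58,307))),
((.145,.155,0),"scene",S((447,436))),((.145,-.155,0),"scene",S((60,352)))]
def tw(p,m):
    c,s=np.cos(p[2]),np.sin(p[2]); return np.array([p[0]+c*m[0]-s*m[1],p[1]+s*m[0]+c*m[1],m[2]])
def pd(c,X,k1,k2=0): return cv2.projectPoints(np.atleast_2d(X).astype(float),c["rvec"],c["tvec"],c["K"],np.array([k1,k2,0,0,0]))[0][:,0]
# mat near edge pts in scene & colinearity
cols=np.arange(160,430,15); rows=np.array([133.8,136.3,138.4,140.6,142.7,145.2,147.4,149.7,152.3,154.3,157.,159.9,162.,164.8,167.9,169.8,173.3,175.])
def und(k): return cv2.undistortPoints(np.c_[cols,rows].astype(float)[:,None],C["scene"]["K"],np.array([k,0,0,0,0]),P=C["scene"]["K"])[:,0]
for k in (0,-.05,-.1,-.15,-.2,-.25,-.3):
    q=und(k); pp=np.polyfit(q[:,0],q[:,1],1); ln=np.std(q[:,1]-np.polyval(pp,q[:,0]))
    f=lambda p:np.concatenate([(pd(C[n],tw(p,m),k if n=="scene" else 0)[0]-uv) for m,n,uv in M])
    r=least_squares(f,[.57,.03,0],loss="soft_l1")
    # mat near edge location vs top: points on top row 319.5+... -> scene
    print(k,round(ln,3),r.x.round(4),round(r.cost,2),r.fun.reshape(-1,2).round(1).tolist())
    ut=np.array([[177,216.6],[430.7,279]])
    print("   mat pts", [pd(C["scene"],onz(C["top"],u,0.),k)[0].round(1).tolist() for u in ((130,319.5),(470,325.4))], "caps/blk",[pd(C["scene"],onz(C["top"],u,0.022),k)[0].round(1).tolist() for u in ut])
E
```

```text
0 0.505 [ 0.572   0.0394 -0.0498] 7.19 [[-0.5, -0.5], [0.2, -0.3], [0.3, 0.7], [-0.7, 0.3], [-0.8, -1.7], [0.5, -0.5], [2.0, 0.1], [-2.3, -1.2], [0.4, 1.1], [-1.2, 1.0]]
   mat pts [[421.8, 172.6], [160.6, 134.2]] caps/blk [[382.1, 225.3], [177.1, 156.4]]
-0.05 0.456 [ 0.572   0.0394 -0.0498] 6.94 [[-0.5, -0.5], [0.2, -0.3], [0.3, 0.7], [-0.7, 0.3], [-0.8, -1.7], [0.5, -0.5], [2.0, 0.1], [-2.2, -1.2], [0.4, 1.0], [-1.1, 1.0]]
   mat pts [[421.1, 172.8], [161.1, 134.5]] caps/blk [[381.9, 225.3], [177.4, 156.5]]
-0.1 0.409 [ 0.572   0.0394 -0.0498] 6.7 [[-0.5, -0.5], [0.2, -0.3], [0.3, 0.7], [-0.7, 0.3], [-0.8, -1.6], [0.4, -0.5], [1.9, 0.1], [-2.2, -1.2], [0.3, 1.0], [-1.1, 0.9]]
   mat pts [[420.5, 172.9], [161.6, 134.8]] caps/blk [[381.7, 225.2], [177.7, 156.7]]
-0.15 0.364 [ 0.572   0.0394 -0.0497] 6.47 [[-0.5, -0.5], [0.2, -0.4], [0.3, 0.7], [-0.7, 0.2], [-0.8, -1.6], [0.4, -0.4], [1.9, 0.0], [-2.1, -1.3], [0.3, 0.9], [-1.0, 0.9]]
   mat pts [[419.9, 173.0], [162.0, 135.0]] caps/blk [[381.4, 225.2], [177.9, 156.8]]
-0.2 0.325 [ 0.5721  0.0394 -0.0497] 6.24 [[-0.5, -0.5], [0.2, -0.4], [0.3, 0.6], [-0.7, 0.2], [-0.7, -1.6], [0.3, -0.4], [1.9, 0.0], [-2.0, -1.3], [0.3, 0.9], [-0.9, 0.9]]
   mat pts [[419.3, 173.2], [162.5, 135.3]] caps/blk [[381.2, 225.1], [178.2, 156.9]]
-0.25 0.293 [ 0.5721  0.0394 -0.0497] 6.02 [[-0.5, -0.5], [0.2, -0.4], [0.3, 0.6], [-0.7, 0.2], [-0.7, -1.5], [0.3, -0.4], [1.9, 0.0], [-2.0, -1.3], [0.3, 0.9], [-0.9, 0.8]]
   mat pts [[418.7, 173.3], [163.0, 135.6]] caps/blk [[381.0, 225.1], [178.5, 157.0]]
-0.3 0.273 [ 0.5721  0.0395 -0.0497] 5.8 [[-0.5, -0.5], [0.2, -0.4], [0.3, 0.6], [-0.7, 0.2], [-0.7, -1.5], [0.3, -0.4], [1.9, -0.0], [-1.9, -1.3], [0.2, 0.8], [-0.8, 0.8]]
   mat pts [[418.1, 173.4], [163.4, 135.9]] caps/blk [[380.7, 225.0], [178.7, 157.2]]
```

The scene camera has slight barrel distortion, while the top view is straight, so I'll rely mainly on the top view. The block and capsule heights and sizes come out plausible. I'll write a move-planning helper and then move above the catch, which also uncovers anything the arm is hiding.

```bash
cat >> h.py <<'E'
CP=np.array([0.572,0.0395,-0.0495])
def tw(m,p=CP):
    c,s=np.cos(p[2]),np.sin(p[2]); return np.array([p[0]+c*m[0]-s*m[1],p[1]+s*m[0]+c*m[1],m[2]])
def rot(psi,tilt=0.,axyaw=CP[2]):
    """tool down with tool-x yaw psi, then tilt about horizontal axis at yaw axyaw"""
    x=np.array([np.cos(psi),np.sin(psi),0]); z=np.array([0,0,-1.]); B=np.c_[x,np.cross(z,x),z]
    return R.from_rotvec(tilt*np.array([np.cos(axyaw),np.sin(axyaw),0]))*R.from_matrix(B)
def cmd(pos,Rt=None,hand="",s=None):
    s=s or robot.read_state(); R0=R.from_rotvec(s["orientation"])
    t=(np.array(pos)-s["tool_pos"])/.6; a=((Rt*R0.inv()).as_rotvec()/(2*np.pi)) if Rt is not None else np.zeros(3)
    print([t.round(4).tolist(),a.round(4).tolist(),hand], "rows>=",int(np.ceil(max(np.linalg.norm(t)*.6/.0625,np.linalg.norm(a)*360/10.7))))
    return t,a
def st():
    s=robot.read_state(); print("t",round(s["t"],2),"p",s["tool_pos"].round(4),"q",np.round(s["q"],2),"F",np.round(s["force"],1),"op",round(s["opening"],4)); return s
E
python3 - <<'E'
from h import *
C=cam("top")
T=lambda p:[(p[0]-1.5)/4+220,(p[1]-1.5)/4+150]
for p in ((224,205),(343,213)):
    X=onz(C,T(p),.099); d=X[:2]-CP[:2]; c,s=np.cos(CP[2]),np.sin(CP[2]); print("bar",X.round(4),"case frame",(c*d[0]+s*d[1]).round(4),(-s*d[0]+c*d[1]).round(4))
print(tw((-.107,.030,.1)))
cmd([.4665,.075,.17],rot(np.pi+CP[2]),-.4)
E
```

```text
bar [0.6038 0.0787 0.099 ] case frame 0.0299 0.0408
bar [ 0.5994 -0.0031  0.099 ] case frame 0.0295 -0.0411
[0.46661546 0.07475759 0.1       ]
[[0.3256, 1.0171, -0.0811], [-0.0, -0.0, 0.4175], -0.4] rows>= 15
```

Call:
{"api": "jog_arm", "payload": {
  "commands": [
    [[0.1,0.3,0],[0,0,0.1],0],
    [[0.2,0.6,0],[0,0,0.2],0],
    [[0.3,0.9,0],[0,0,0.417],0.15],
    [[0.325,1.0,0],[0,0,0.417],0.15],
    [[0.325,1.0,0],[0,0,0.417],0.15],
    [[0.325,1.0,0],[0,0,0.417],0.15],
    [[0.325,1.0,0],[0,0,0.417],0.15],
    [[0.325,1.0,0],[0,0,0.417],0.15],
    [[0.325,1.0,0],[0,0,0.417],0.15],
    [[0.325,1.0,0],[0,0,0.417],0.15]
  ],
  "newtons": 25
}}

```text
t: 2.7
tool_pos: [0.4647, 0.0613, 0.2191]
orientation: [1.21, 2.898, 0.001]
force: [0.8, -0.6, 1.0]
opening: 0.0394
```

Call:
{"api": "jog_arm", "payload": {
  "commands": [
    [[0,0,0],[0,0,0],0.15]
  ]
}}

```text
t: 2.82
tool_pos: [0.465, 0.0652, 0.2191]
orientation: [1.198, 2.903, 0.002]
force: [-0.5, -0.5, 0.5]
opening: 0.0394
```

```bash
python3 - <<'E'
from h import *
s=st(); print(np.round(s["orientation"],3))
for n in("top","scene"):
    c=cam(n); save(c,n+"2",1.4)
cmd([.4665,.075,.15],rot(np.pi+CP[2]),.15)
E
```

```text
t 2.83 p [0.465  0.0652 0.2191] q [ 0.03 -0.23  1.84  0.    1.53 -0.76] F [-0.5 -0.5  0.5] op 0.0394
[1.198e+00 2.903e+00 2.000e-03]
[[0.0031, 0.022, -0.1151], [0.0, 0.0002, 0.1179], 0.15] rows>= 4
```

View pics/scene2.png

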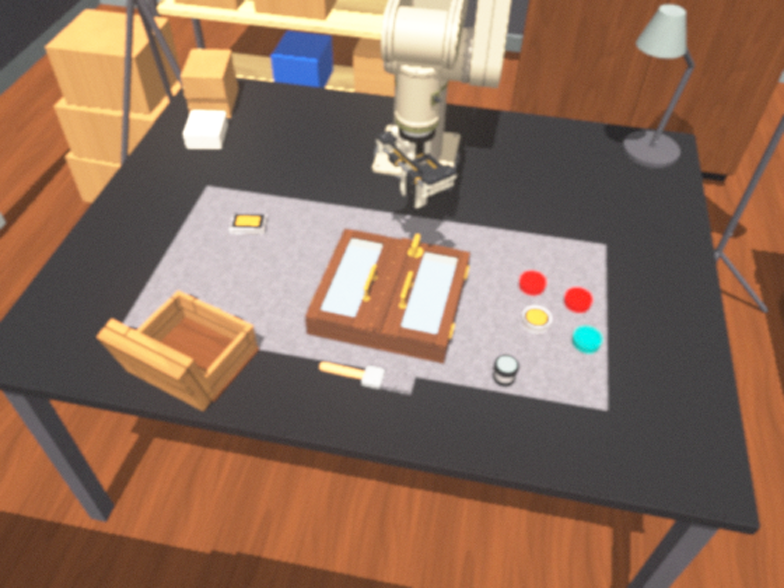

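View pics/top2.png

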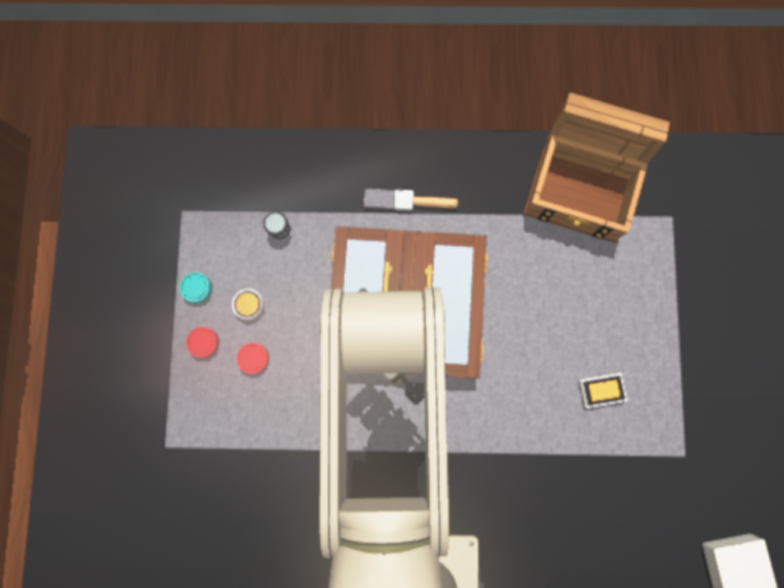

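Only one capsule (top ≈(248,305) in the enlarged picture) and one block (≈(605,390)) are loose. The white box at the robot's right corner is scenery. Next I align and descend on the catch.

Call:
{"api": "jog_arm", "payload": {
  "commands": [
    [[0.003,0.022,-0.1],[0,0,0.118],0.15],
    [[0.003,0.022,-0.115],[0,0,0.118],0.15],
    [[0.003,0.022,-0.115],[0,0,0.118],0.15],
    [[0.003,0.022,-0.115],[0,0,0.118],0.15],
    [[0.003,0.022,-0.115],[0,0,0.118],0.15],
    [[0.003,0.022,-0.115],[0,0,0.118],0.15]
  ]
}}

```text
t: 3.68
tool_pos: [0.4665, 0.074, 0.1502]
orientation: [0.087, 3.139, 0.0]
force: [-0.0, -0.5, -0.6]
opening: 0.0395
```

```bash
python3 - <<'E'
from h import *
s=st()
c=cam("scene"); save(c,"s3",5,(260,110,370,200))
cmd([.4665,.075,.078],rot(np.pi+CP[2]),.15)
print(proj(c,[[.4665,.075,.078],s["tool_pos"],[.4665,.075,.104]]))
E
```

```text
t 3.67 p [0.4665 0.074  0.1502] q [ 0.05 -0.18  1.92  0.    1.4  -1.47] F [-0.  -0.5 -0.6] op 0.0395
[[0.0, 0.0013, -0.1203], [-0.0, 0.0002, 0.0007], 0.15] rows>= 2
[[296.27098949 176.77466005]
 [296.90526175 160.17793886]
 [296.60864962 170.94256149]]
```

View pics/s3.png

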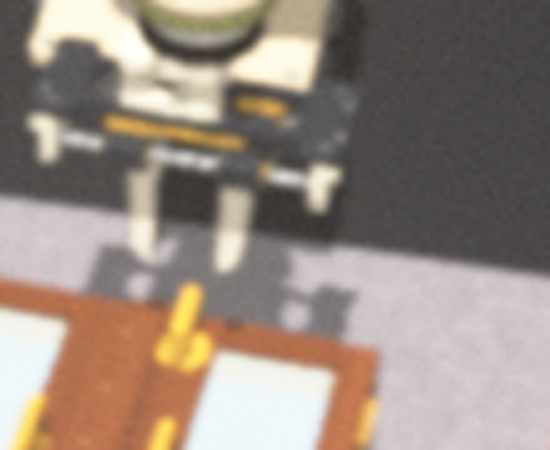

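The fingers straddle the wing (fingertips at picture (145,258) and (228,268), wing at (190,300)). Descending and gripping.

Call:
{"api": "jog_arm", "payload": {
  "commands": [
    [[0,0.001,-0.06],[0,0,0],0.15],
    [[0,0.001,-0.09],[0,0,0],0.15],
    [[0,0.001,-0.118],[0,0,0],0.15],
    [[0,0.001,-0.118],[0,0,0],1],
    [[0,0.001,-0.118],[0,0,0],1],
    [[0,0.001,-0.118],[0,0,0],1],
    [[0,0.001,-0.118],[0,0,0],1],
    [[0,0.001,-0.118],[0,0,0],1]
  ],
  "newtons": 25
}}

```text
t: 4.72
tool_pos: [0.4673, 0.0748, 0.0804]
orientation: [0.085, 3.137, 0.0]
force: [-0.4, -1.0, 5.9]
opening: 0.0117
```

```bash
python3 - <<'E'
from h import *
s=st();print(s["wrist_torque"])
E
```

```text
t 4.72 p [0.4673 0.0748 0.0804] q [ 0.05 -0.11  1.99 -0.    1.26 -1.47] F [-0.4 -1.   5.9] op 0.0117
[-0.18389087 -0.13086731  0.00793333]
```

Call:
{"api": "jog_arm", "payload": {
  "commands": [
    [[0,0,0.002],[0,0,-0.02],1],
    [[0,0,0.002],[0,0,-0.05],1],
    [[0,0,0.002],[0,0,-0.08],1],
    [[0,0,0.002],[0,0,-0.11],1],
    [[0,0,0.002],[0,0,-0.14],1],
    [[0,0,0.002],[0,0,-0.17],1],
    [[0,0,0.002],[0,0,-0.2],1],
    [[0,0,0.002],[0,0,-0.23],1],
    [[0,0,0.002],[0,0,-0.248],1],
    [[0,0,0.002],[0,0,-0.248],1]
  ],
  "newtons": 30
}}

```text
t: 5.98
tool_pos: [0.4658, 0.0735, 0.0805]
orientation: [2.268, 2.171, -0.01]
force: [-3.2, -7.5, -1.6]
opening: 0.0123
```

Call:
{"api": "jog_arm", "payload": {
  "commands": [
    [[0,0,0],[0,0,0],1],
    [[0,0,0],[0,0,0],1]
  ]
}}

```text
t: 6.22
tool_pos: [0.4658, 0.0733, 0.0805]
orientation: [2.268, 2.171, -0.01]
force: [0.5, -1.6, -2.0]
opening: 0.0123
```

```bash
python3 - <<'E'
from h import *
s=st();print(s["wrist_torque"],s["orientation"])
E
```

```text
t 6.22 p [0.4658 0.0733 0.0805] q [ 0.05 -0.1   1.98 -0.01  1.26  0.1 ] F [ 0.5 -1.6 -2. ] op 0.0123
[-0.3269651  -0.18282924  0.00224505] [ 2.2678595   2.17130039 -0.00983206]
```

Turned about 1.56 rad. Next I release, rise and check.

Call:
{"api": "jog_arm", "payload": {
  "commands": [
    [[0,0,0],[0,0,0],0.3],
    [[0,0,0],[0,0,0],0.3],
    [[0,0,0.08],[0,0,0],0.3],
    [[0,0,0.18],[0,0,0],0.3],
    [[0,0,0.2],[0,0,0],0.3],
    [[0,0,0.2],[0,0,0],0.2]
  ]
}}

```text
t: 6.98
tool_pos: [0.4665, 0.0735, 0.2012]
orientation: [2.267, 2.171, -0.007]
force: [0.2, -0.8, -0.5]
opening: 0.0364
```

```bash
python3 - <<'E'
from h import *
s=st()
c=cam("scene"); save(c,"s4",5,(250,110,370,210))
# left bar
b=tw((.030,.042,.099)); print(b)
cmd([b[0],b[1],.16],rot(np.pi+CP[2]),.3)
cmd([b[0],b[1],.16],rot(CP[2]),.3)
E
```

```text
t 6.97 p [0.4665 0.0735 0.2012] q [ 0.05 -0.21  1.85 -0.01  1.5   0.1 ] F [ 0.2 -0.8 -0.5] op 0.0364
[0.6040414  0.07996416 0.099     ]
[[0.2309, 0.0109, -0.066], [0.0012, 0.0002, 0.249], 0.3] rows>= 9
[[0.2309, 0.0109, -0.066], [0.0002, -0.0012, -0.251], 0.3] rows>= 9
```

View pics/s4.png

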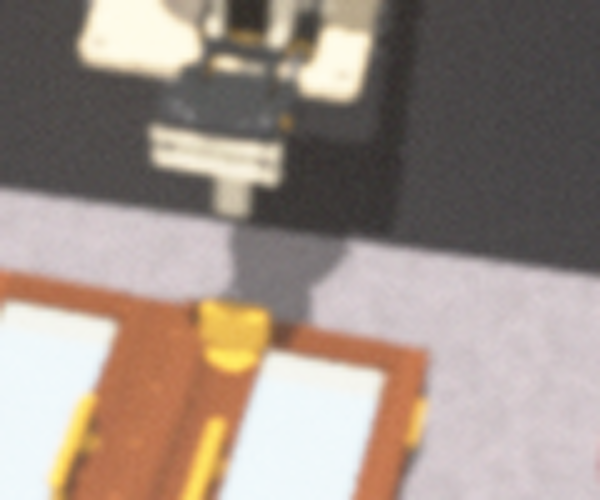

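The catch is unlocked: the wing now lies across, at picture (233,325). Next, the left bar.

Call:
{"api": "jog_arm", "payload": {
  "commands": [
    [[0.05,0.0,0],[0,0,0.05],0.3],
    [[0.15,0.01,0],[0,0,0.1],0.3],
    [[0.231,0.011,0],[0,0,0.249],0.3],
    [[0.231,0.011,-0.03],[0,0,0.249],0.3],
    [[0.231,0.011,-0.066],[0,0,0.249],0.3],
    [[0.231,0.011,-0.066],[0,0,0.249],0.3],
    [[0.231,0.011,-0.066],[0,0,0.249],0.3],
    [[0.231,0.011,-0.066],[0,0,0.249],0.3],
    [[0.231,0.011,-0.066],[0,0,0.249],0.3],
    [[0.231,0.011,-0.066],[0,0,0.249],0.3]
  ]
}}

```text
t: 8.28
tool_pos: [0.6025, 0.08, 0.1572]
orientation: [0.079, 3.139, -0.006]
force: [-0.4, -0.5, -0.2]
opening: 0.0323
```

```bash
python3 - <<'E'
from h import *
s=st()
c=cam("scene"); save(c,"s5",4,(230,130,370,250))
b=tw((.030,.042,.099)); 
cmd([b[0],b[1],.082],rot(np.pi+CP[2]),.3)
E
```

```text
t 8.28 p [0.6025 0.08   0.1572] q [ 0.05  0.19  1.54 -0.    1.41 -1.47] F [-0.4 -0.5 -0.2] op 0.0323
[[0.002, -0.0, -0.1262], [0.0006, 0.0003, 0.0003], 0.3] rows>= 2
```

View pics/s5.png

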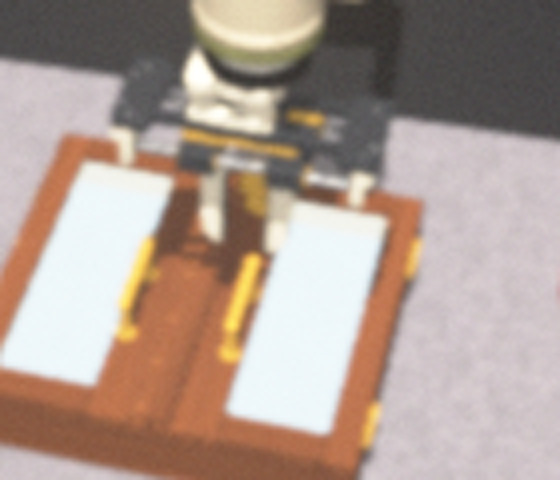

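Call:
{"api": "jog_arm", "payload": {
  "commands": [
    [[0.002,0,-0.06],[0,0,0],0.3],
    [[0.002,0,-0.1],[0,0,0],0.3],
    [[0.002,0,-0.126],[0,0,0],0.3],
    [[0.002,0,-0.126],[0,0,0],0.3],
    [[0.002,0,-0.126],[0,0,0],1],
    [[0.002,0,-0.126],[0,0,0],1],
    [[0.002,0,-0.126],[0,0,0],1],
    [[0.002,0,-0.126],[0,0,0],1]
  ],
  "newtons": 20
}}

```text
t: 9.32
tool_pos: [0.6048, 0.0797, 0.0832]
orientation: [0.081, 3.137, -0.007]
force: [-1.5, -2.6, 4.7]
opening: 0.0094
```

```bash
cat >> h.py <<'E'
def doorseq(side,th_list,tilts,hx=.030,off=19e-3,s=None,anchor=None):
    """side +1 left, -1 right: TCP pose rows so that the bar (grasp point) follows the arc. off: distance from grasp (bar) point to TCP along tool z.
    anchor=(theta): shift arc so measured pose at theta is exactly current"""
    s=s or robot.read_state(); out=[]
    def pose(th,al):
        y=.155-.113*np.cos(th)+.049*np.sin(th); z=.050+.113*np.sin(th)+.049*np.cos(th)
        Rt=rot(np.pi+CP[2],-side*al); return tw((hx,side*y,z))+off*Rt.as_matrix()[:,2],Rt
    d=np.zeros(3)
    if anchor is not None: d=s["tool_pos"]-pose(*anchor)[0]; print("anchor shift",d.round(4))
    for th,al in zip(th_list,tilts):
        p,Rt=pose(th,al); print("th %.2f"%th,p.round(3),end=" "); cmd(p+d,Rt,1,s)
E
python3 - <<'E'
from h import *
s=st()
th=[.1,.2,.3,.4,.5,.6,.7,.8,.9,1.0]
doorseq(1,th,[.5*t for t in th],anchor=(0,0))
E
```

```text
t 9.32 p [0.6048 0.0797 0.0832] q [ 0.05  0.25  1.6  -0.    1.28 -1.47] F [-1.5 -2.6  4.7] op 0.0094
anchor shift [ 0.0007 -0.0003  0.0032]
th 0.10 [0.604 0.084 0.091] [[0.0004, 0.0075, 0.0184], [-0.0072, 0.001, 0.0003], 1] rows>= 1
th 0.20 [0.605 0.09  0.102] [[0.0008, 0.0168, 0.0359], [-0.0152, 0.0014, 0.0003], 1] rows>= 1
th 0.30 [0.605 0.097 0.111] [[0.0014, 0.0278, 0.0524], [-0.0231, 0.0018, 0.0003], 1] rows>= 1
th 0.40 [0.605 0.104 0.121] [[0.002, 0.0403, 0.0675], [-0.0311, 0.0022, 0.0002], 1] rows>= 2
th 0.50 [0.606 0.113 0.129] [[0.0027, 0.0543, 0.0813], [-0.039, 0.0026, 0.0002], 1] rows>= 2
th 0.60 [0.606 0.122 0.136] [[0.0034, 0.0696, 0.0935], [-0.047, 0.003, 0.0002], 1] rows>= 2
th 0.70 [0.607 0.132 0.142] [[0.0043, 0.0859, 0.104], [-0.0549, 0.0034, 0.0002], 1] rows>= 2
th 0.80 [0.607 0.142 0.148] [[0.0051, 0.1032, 0.1128], [-0.0629, 0.0038, 0.0002], 1] rows>= 3
th 0.90 [0.608 0.153 0.152] [[0.006, 0.1213, 0.1198], [-0.0708, 0.0042, 0.0001], 1] rows>= 3
th 1.00 [0.608 0.164 0.155] [[0.0069, 0.1399, 0.1248], [-0.0788, 0.0046, 0.0001], 1] rows>= 3
```

Call:
{"api": "jog_arm", "payload": {
  "commands": [
    [[0,0.0075,0.0185],[-0.0072,0.001,0],1],
    [[0.001,0.017,0.036],[-0.015,0.0014,0],1],
    [[0.0015,0.028,0.0525],[-0.023,0.0018,0],1],
    [[0.002,0.0405,0.0675],[-0.031,0.0022,0],1],
    [[0.0027,0.0545,0.0815],[-0.039,0.0026,0],1],
    [[0.0034,0.0695,0.0935],[-0.047,0.003,0],1],
    [[0.0043,0.086,0.104],[-0.055,0.0034,0],1],
    [[0.005,0.103,0.113],[-0.063,0.0038,0],1],
    [[0.006,0.1215,0.12],[-0.071,0.0042,0],1],
    [[0.007,0.14,0.125],[-0.079,0.0046,0],1]
  ]
}}

```text
t: 10.58
tool_pos: [0.609, 0.1628, 0.159]
orientation: [-0.078, -3.029, 0.782]
force: [-0.7, -4.9, 1.9]
opening: 0.0092
```

```bash
python3 - <<'E'
from h import *
s=st(); print(s["orientation"])
c=cam("scene"); save(c,"s6",4,(230,110,370,250))
th=[1.0,1.1,1.2,1.3,1.4,1.5,1.6,1.7,1.8,1.88]
doorseq(1,th,[.5*t for t in th])
E
```

```text
t 10.57 p [0.609  0.1628 0.159 ] q [ 0.44  0.48  1.26 -0.44  1.64 -1.06] F [-0.7 -4.9  1.9] op 0.0092
[-0.07830269 -3.02911534  0.78172034]
th 1.00 [0.608 0.164 0.155] [[-0.0016, -0.0013, -0.0073], [0.0011, 0.0002, -0.0], 1] rows>= 1
th 1.10 [0.609 0.175 0.157] [[-0.0007, 0.0177, -0.0042], [-0.0068, 0.0006, -0.0], 1] rows>= 1
th 1.20 [0.609 0.187 0.157] [[0.0002, 0.0368, -0.0031], [-0.0148, 0.001, -0.0], 1] rows>= 1
th 1.30 [0.61  0.198 0.157] [[0.0012, 0.056, -0.004], [-0.0227, 0.0014, -0.0], 1] rows>= 1
th 1.40 [0.61  0.21  0.155] [[0.0021, 0.0749, -0.0068], [-0.0307, 0.0018, -0.0001], 1] rows>= 2
th 1.50 [0.611 0.221 0.152] [[0.003, 0.0933, -0.0116], [-0.0386, 0.0022, -0.0001], 1] rows>= 2
th 1.60 [0.612 0.231 0.148] [[0.0039, 0.1112, -0.0183], [-0.0466, 0.0026, -0.0001], 1] rows>= 2
th 1.70 [0.612 0.242 0.143] [[0.0048, 0.1282, -0.0268], [-0.0545, 0.003, -0.0001], 1] rows>= 2
th 1.80 [0.613 0.251 0.137] [[0.0056, 0.1442, -0.0369], [-0.0625, 0.0034, -0.0001], 1] rows>= 3
th 1.88 [0.613 0.258 0.132] [[0.0062, 0.1562, -0.0462], [-0.0688, 0.0037, -0.0001], 1] rows>= 3
```

View pics/s6.png

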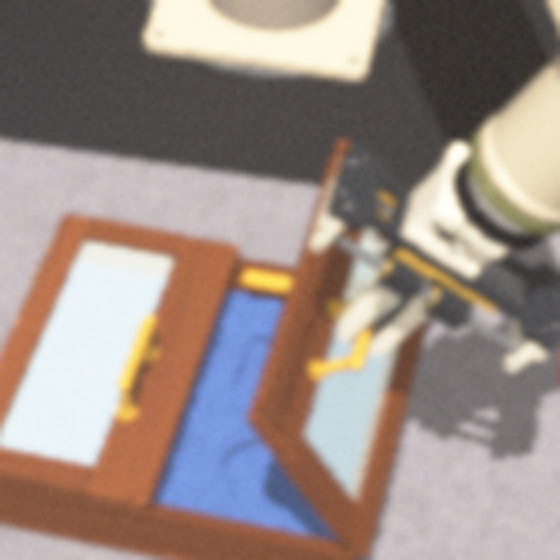

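Left door is at about 1.0 rad and the grip is good. Continuing.

Call:
{"api": "jog_arm", "payload": {
  "commands": [
    [[0,0.016,0.001],[-0.008,0.0006,0],1],
    [[0.001,0.035,0.001],[-0.016,0.001,0],1],
    [[0.002,0.054,-0.001],[-0.024,0.0014,0],1],
    [[0.003,0.073,-0.005],[-0.032,0.0018,0],1],
    [[0.004,0.091,-0.01],[-0.04,0.0022,0],1],
    [[0.004,0.109,-0.017],[-0.048,0.0026,0],1],
    [[0.005,0.126,-0.026],[-0.056,0.003,0],1],
    [[0.006,0.142,-0.036],[-0.064,0.0034,0],1],
    [[0.006,0.154,-0.045],[-0.07,0.0037,0],1],
    [[0.006,0.154,-0.045],[-0.07,0.0037,0],1]
  ]
}}

```text
t: 11.88
tool_pos: [0.6135, 0.2603, 0.1337]
orientation: [-0.066, -2.782, 1.422]
force: [1.8, 10.7, 9.7]
opening: 0.0096
```

```bash
python3 - <<'E'
from h import *
s=st(); print(s["orientation"])
c=cam("scene"); save(c,"s7",4,(230,110,370,250))
doorseq(1,[1.85,1.88,1.9],[.92,.94,.95])
E
```

```text
t 11.88 p [0.6135 0.2603 0.1337] q [ 0.67  1.    0.76 -0.74  2.   -0.95] F [ 1.8 10.7  9.7] op 0.0096
[-0.06558783 -2.78168969  1.42214294]
th 1.85 [0.613 0.256 0.134] [[-0.0013, -0.0069, -0.0006], [0.0039, 0.0005, -0.0006], 1] rows>= 1
th 1.88 [0.613 0.258 0.132] [[-0.0011, -0.0026, -0.0041], [0.0007, 0.0006, -0.0006], 1] rows>= 1
th 1.90 [0.613 0.26  0.13 ] [[-0.0009, 0.0003, -0.0066], [-0.0009, 0.0007, -0.0006], 1] rows>= 1
```

View pics/s7.png

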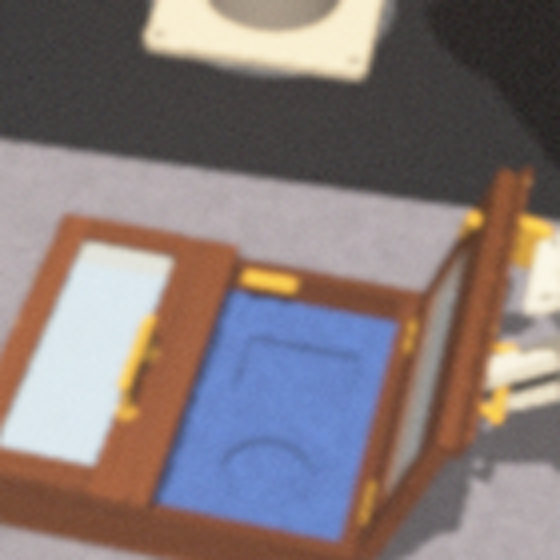

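The left door is at its stop (about 1.9 rad). Next I release and back off along the tool axis.

Call:
{"api": "jog_arm", "payload": {
  "commands": [
    [[0,0,0],[0,0,0],0.4],
    [[0,0,0],[0,0,0],0.4],
    [[0,0,0],[0,0,0],0.3],
    [[0,0.05,0.04],[0,0,0],0.3],
    [[0,0.1,0.1],[0,0,0],0.3],
    [[0,0.1,0.2],[0.03,0,0],0.3],
    [[0,0.05,0.35],[0.07,0,0],0.3],
    [[0,0,0.4],[0.1,0,0],0.3],
    [[0,-0.1,0.4],[0.13,0,0],0.3],
    [[0,-0.2,0.4],[0.14,0,0],0.3]
  ]
}}

```text
t: 13.18
tool_pos: [0.6137, 0.1392, 0.3775]
orientation: [-0.05, -3.113, 0.092]
force: [1.4, -0.4, 0.2]
opening: 0.0325
```

```bash
python3 - <<'E'
from h import *
s=st()
c=cam("scene"); save(c,"s8",1.4); c=cam("top"); save(c,"t8",1.4)
b=tw((.030,-.042,.099)); print(b)
cmd([b[0],b[1],.25],rot(np.pi+CP[2]),.3)
E
```

```text
t 13.18 p [0.6137 0.1392 0.3775] q [ 0.17  0.25  1.07 -0.06  1.86 -1.38] F [ 1.4 -0.4  0.2] op 0.0325
[ 0.5998851  -0.00393295  0.099     ]
[[-0.0239, -0.2213, -0.2093], [0.0101, -0.0053, -0.0003], 0.3] rows>= 3
```

View pics/s8.png

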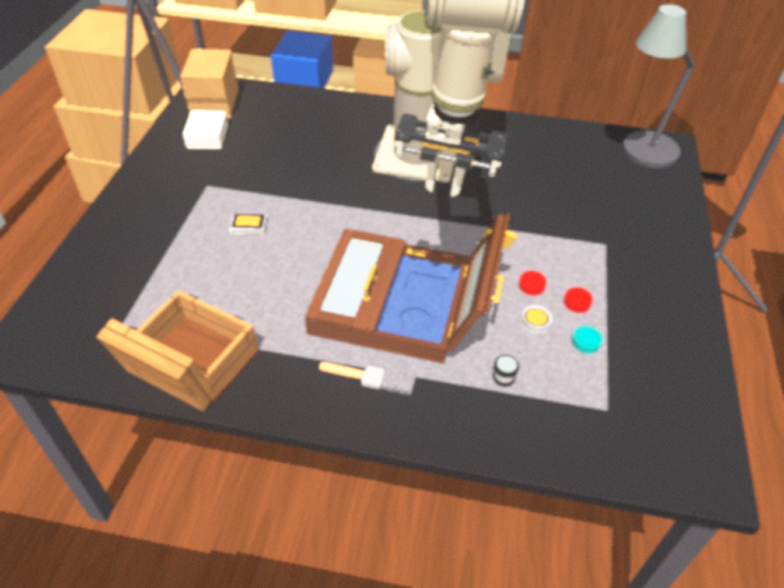

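View pics/t8.png

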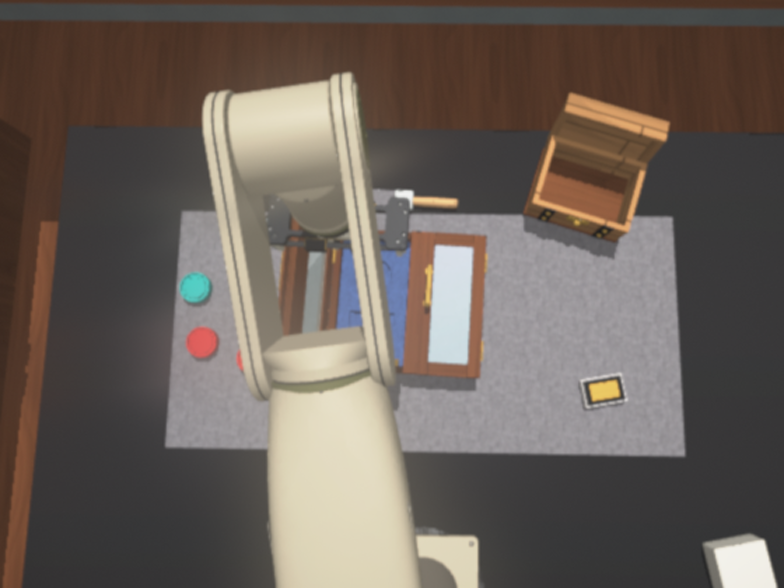

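The left door stays open, and the capsule and block are unmoved. Now the right bar.

Call:
{"api": "jog_arm", "payload": {
  "commands": [
    [[-0.012,-0.1,-0.05],[0.01,-0.005,0],0.3],
    [[-0.024,-0.2,-0.15],[0.01,-0.005,0],0.3],
    [[-0.024,-0.221,-0.25],[0.01,-0.005,0],0.3],
    [[-0.024,-0.221,-0.35],[0.01,-0.005,0],0.3],
    [[-0.024,-0.221,-0.37],[0.01,-0.005,0],0.3],
    [[-0.024,-0.221,-0.37],[0.01,-0.005,0],0.3],
    [[-0.024,-0.221,-0.37],[0.01,-0.005,0],0.3]
  ]
}}

```text
t: 14.15
tool_pos: [0.6008, -0.0037, 0.1556]
orientation: [0.075, 3.14, -0.001]
force: [0.2, -0.5, 0.1]
opening: 0.0323
```

```bash
python3 - <<'E'
from h import *
s=st()
c=cam("scene"); save(c,"s9",4,(220,110,360,250))
b=tw((.030,-.042,.099)); 
cmd([b[0],b[1],.081],rot(np.pi+CP[2]),.3)
E
```

```text
t 14.15 p [ 0.6008 -0.0037  0.1556] q [-0.09  0.17  1.56 -0.    1.41 -1.61] F [ 0.2 -0.5  0.1] op 0.0323
[[-0.0026, -0.0005, -0.1257], [0.0001, 0.0003, -0.0003], 0.3] rows>= 2
```

View pics/s9.png

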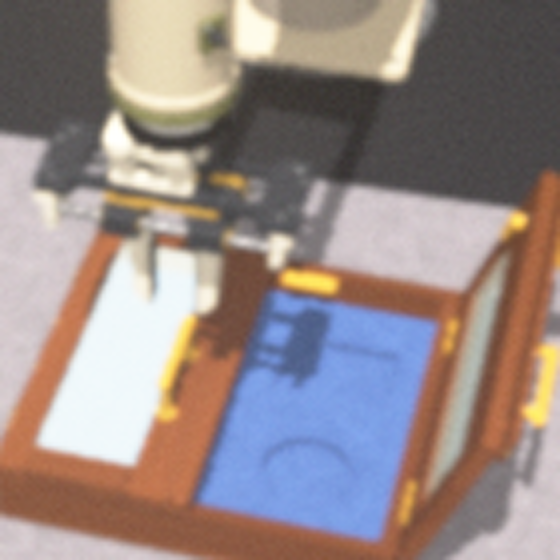

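Call:
{"api": "jog_arm", "payload": {
  "commands": [
    [[-0.002,0,-0.06],[0,0,0],0.3],
    [[-0.002,0,-0.1],[0,0,0],0.3],
    [[-0.002,0,-0.126],[0,0,0],0.3],
    [[-0.002,0,-0.126],[0,0,0],0.3],
    [[-0.002,0,-0.126],[0,0,0],1],
    [[-0.002,0,-0.126],[0,0,0],1],
    [[-0.002,0,-0.126],[0,0,0],1],
    [[-0.002,0,-0.126],[0,0,0],1]
  ],
  "newtons": 20
}}

```text
t: 15.2
tool_pos: [0.6009, -0.0042, 0.0819]
orientation: [0.075, 3.137, -0.002]
force: [-0.2, -2.1, 4.7]
opening: 0.0094
```

```bash
python3 - <<'E'
from h import *
s=st()
th=[.1,.2,.3,.4,.5,.6,.7,.8,.9,1.0]
doorseq(-1,th,[.5*t for t in th],anchor=(0,0))
E
```

```text
t 15.2 p [ 0.6009 -0.0042  0.0819] q [-0.09  0.23  1.63 -0.    1.28 -1.61] F [-0.2 -2.1  4.7] op 0.0094
anchor shift [ 0.001  -0.0003  0.0019]
th 0.10 [ 0.6   -0.008  0.091] [[-0.0004, -0.0075, 0.0184], [0.0082, 0.0002, -0.0003], 1] rows>= 1
th 0.20 [ 0.599 -0.014  0.102] [[-0.0008, -0.0168, 0.0359], [0.0162, -0.0002, -0.0003], 1] rows>= 1
th 0.30 [ 0.599 -0.021  0.111] [[-0.0014, -0.0278, 0.0524], [0.0241, -0.0006, -0.0003], 1] rows>= 1
th 0.40 [ 0.599 -0.028  0.121] [[-0.002, -0.0403, 0.0675], [0.0321, -0.001, -0.0003], 1] rows>= 2
th 0.50 [ 0.598 -0.037  0.129] [[-0.0027, -0.0543, 0.0813], [0.04, -0.0014, -0.0002], 1] rows>= 2
th 0.60 [ 0.598 -0.046  0.136] [[-0.0034, -0.0696, 0.0935], [0.048, -0.0018, -0.0002], 1] rows>= 2
th 0.70 [ 0.597 -0.055  0.142] [[-0.0043, -0.0859, 0.104], [0.0559, -0.0021, -0.0002], 1] rows>= 2
th 0.80 [ 0.597 -0.066  0.148] [[-0.0051, -0.1032, 0.1128], [0.0639, -0.0025, -0.0002], 1] rows>= 3
th 0.90 [ 0.596 -0.077  0.152] [[-0.006, -0.1213, 0.1198], [0.0718, -0.0029, -0.0002], 1] rows>= 3
th 1.00 [ 0.596 -0.088  0.155] [[-0.0069, -0.1399, 0.1248], [0.0797, -0.0033, -0.0002], 1] rows>= 3
```

Call:
{"api": "jog_arm", "payload": {
  "commands": [
    [[0,-0.0075,0.0185],[0.008,0,0],1],
    [[-0.001,-0.017,0.036],[0.016,0,0],1],
    [[-0.0015,-0.028,0.0525],[0.024,-0.0006,0],1],
    [[-0.002,-0.0405,0.0675],[0.032,-0.001,0],1],
    [[-0.0027,-0.0545,0.0815],[0.04,-0.0014,0],1],
    [[-0.0034,-0.0695,0.0935],[0.048,-0.0018,0],1],
    [[-0.0043,-0.086,0.104],[0.056,-0.002,0],1],
    [[-0.005,-0.103,0.113],[0.064,-0.0025,0],1],
    [[-0.006,-0.1215,0.12],[0.072,-0.003,0],1],
    [[-0.007,-0.14,0.125],[0.08,-0.0033,0],1]
  ]
}}

```text
t: 16.45
tool_pos: [0.5966, -0.0868, 0.1579]
orientation: [0.071, 3.029, 0.783]
force: [-0.8, 4.3, 2.6]
opening: 0.009
```

```bash
python3 - <<'E'
from h import *
s=st()
c=cam("scene"); save(c,"s10",4,(200,110,340,250))
th=[1.0,1.1,1.2,1.3,1.4,1.5,1.6,1.7,1.8,1.88]
doorseq(-1,th,[.5*t for t in th])
E
```

```text
t 16.45 p [ 0.5966 -0.0868  0.1579] q [-0.51  0.32  1.46  0.45  1.59 -2.08] F [-0.8  4.3  2.6] op 0.009
th 1.00 [ 0.596 -0.088  0.155] [[-0.0014, 0.0014, -0.0052], [-0.0013, 0.0001, -0.0001], 1] rows>= 1
th 1.10 [ 0.595 -0.099  0.157] [[-0.0024, -0.0176, -0.0022], [0.0066, -0.0002, -0.0001], 1] rows>= 1
th 1.20 [ 0.595 -0.111  0.157] [[-0.0033, -0.0367, -0.0011], [0.0146, -0.0006, -0.0001], 1] rows>= 1
th 1.30 [ 0.594 -0.122  0.157] [[-0.0043, -0.0559, -0.002], [0.0225, -0.001, -0.0001], 1] rows>= 1
th 1.40 [ 0.593 -0.134  0.155] [[-0.0052, -0.0748, -0.0048], [0.0305, -0.0014, -0.0001], 1] rows>= 2
th 1.50 [ 0.593 -0.145  0.152] [[-0.0061, -0.0932, -0.0096], [0.0384, -0.0018, -0.0001], 1] rows>= 2
th 1.60 [ 0.592 -0.155  0.148] [[-0.007, -0.1111, -0.0163], [0.0464, -0.0022, -0.0001], 1] rows>= 2
th 1.70 [ 0.592 -0.166  0.143] [[-0.0078, -0.1281, -0.0247], [0.0543, -0.0026, -0.0001], 1] rows>= 2
th 1.80 [ 0.591 -0.175  0.137] [[-0.0086, -0.1441, -0.0349], [0.0623, -0.003, -0.0001], 1] rows>= 3
th 1.88 [ 0.591 -0.182  0.132] [[-0.0092, -0.1561, -0.0442], [0.0686, -0.0033, -0.0001], 1] rows>= 3
```

View pics/s10.png

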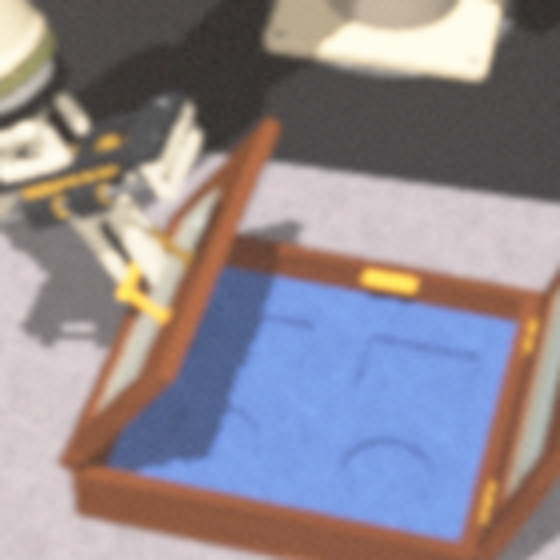

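Call:
{"api": "jog_arm", "payload": {
  "commands": [
    [[-0.001,-0.016,0.001],[0.008,0,0],1],
    [[-0.002,-0.035,0.002],[0.016,-0.0006,0],1],
    [[-0.003,-0.054,0],[0.024,-0.001,0],1],
    [[-0.004,-0.073,-0.003],[0.032,-0.0014,0],1],
    [[-0.005,-0.091,-0.008],[0.04,-0.0018,0],1],
    [[-0.006,-0.109,-0.015],[0.048,-0.0022,0],1],
    [[-0.007,-0.126,-0.024],[0.056,-0.0026,0],1],
    [[-0.008,-0.142,-0.034],[0.064,-0.003,0],1],
    [[-0.009,-0.154,-0.043],[0.069,-0.0033,0],1],
    [[-0.009,-0.154,-0.043],[0.069,-0.0033,0],1]
  ]
}}

```text
t: 17.75
tool_pos: [0.5917, -0.1839, 0.1334]
orientation: [0.07, 2.776, 1.413]
force: [-1.7, -9.0, 9.2]
opening: 0.0096
```

```bash
python3 - <<'E'
from h import *
s=st()
c=cam("scene"); save(c,"s11",4,(200,110,340,250))
E
```

```text
t 17.75 p [ 0.5917 -0.1839  0.1334] q [-0.77  0.74  1.16  0.7   1.89 -2.29] F [-1.7 -9.   9.2] op 0.0096
```

View pics/s11.png

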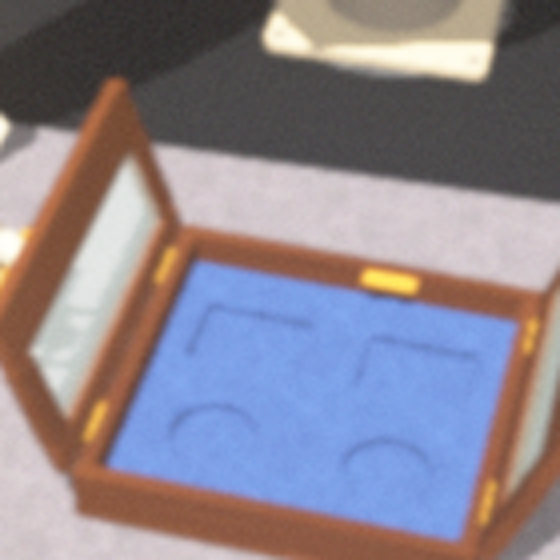

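Both doors are open. I release, back off outwards, and move towards the block, which leaves the top view of the case clear.

Call:
{"api": "jog_arm", "payload": {
  "commands": [
    [[0,0,0],[0,0,0],0.4],
    [[0,0,0],[0,0,0],0.4],
    [[0,0,0],[0,0,0],0.3],
    [[0,-0.05,0.04],[0,0,0],0.3],
    [[0,-0.1,0.1],[0,0,0],0.0],
    [[-0.05,-0.15,0.18],[-0.03,0,0],-0.5],
    [[-0.15,-0.25,0.2],[-0.06,0,0],-1],
    [[-0.25,-0.3,0.2],[-0.09,0,0],-1],
    [[-0.32,-0.3,0.2],[-0.12,0,0],-1],
    [[-0.32,-0.3,0.2],[-0.148,0,0],-1]
  ]
}}

```text
t: 19.05
tool_pos: [0.3972, -0.3653, 0.2546]
orientation: [0.049, 3.097, 0.017]
force: [0.6, 2.1, 0.0]
opening: 0.0878
```

```bash
python3 - <<'E'
from h import *
s=st(); print(s["orientation"])
c=cam("scene"); save(c,"s12",1.4); c=cam("top"); save(c,"t12",1.4);save(c,"t12z",4,(195,145,385,285))
for n in ("block_a","capsule_a"):
    for x in robot.trace("top",n)[:3]:
        print(n,round(x["p"],2),x["uv"],cv2.minAreaRect(np.argwhere(x["pixels"])[:,::-1].astype(np.float32)))
E
```

```text
t 19.05 p [ 0.3972 -0.3653  0.2546] q [-0.87 -0.07  1.63  0.04  1.56 -2.41] F [0.6 2.1 0. ] op 0.0878
[0.04870151 3.09747224 0.01680477]
block_a 0.87 [428.3, 280.3] ((426.61602783203125, 278.85888671875), (20.161327362060547, 24.464906692504883), 79.2156982421875)
capsule_a 0.93 [178.7, 254.9] ((180.0, 255.0), (22.0, 22.0), 90.0)
capsule_a 0.83 [138.5, 206.7] ((140.0, 205.0), (20.0, 22.0), 90.0)
capsule_a 0.68 [142.4, 244.0] ((144.0, 243.5), (21.0, 22.0), 90.0)
```

View pics/t12.png

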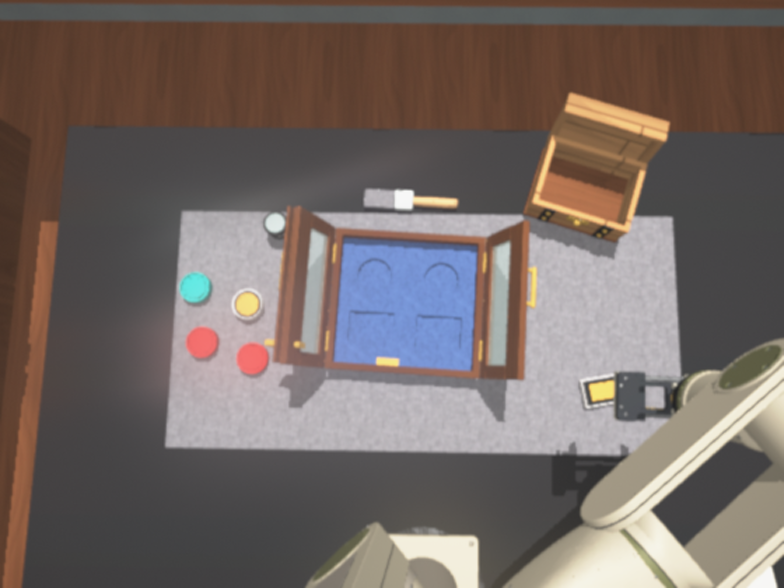

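View pics/t12z.png

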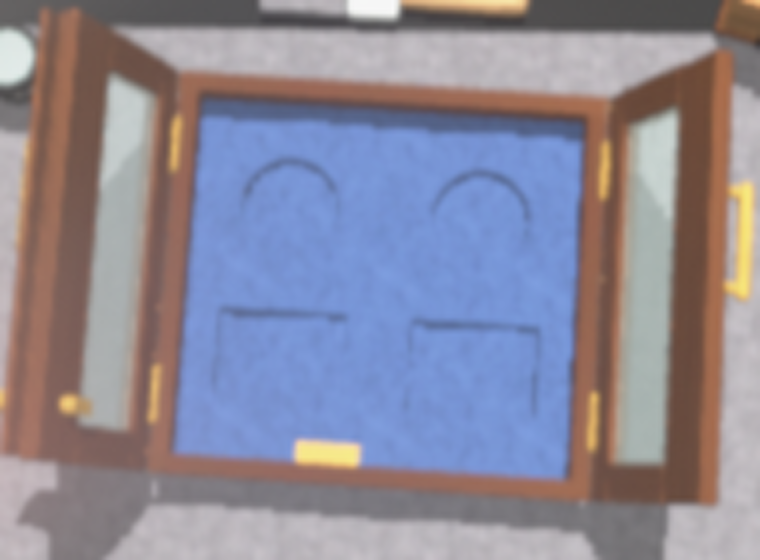

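The top view shows round recesses centred near zoomed (290,208) and (481,220), and rectangular ones whose far edges lie at (222–347,313) and (413–540,325). The block is partly hidden under the gripper. Converting these to positions.

```bash
python3 - <<'E'
from h import *
c=cam("top"); Z=lambda p:[(p[0]-1.5)/4+195,(p[1]-1.5)/4+145]
ci,si=np.cos(CP[2]),np.sin(CP[2])
def loc(X): d=X[:2]-CP[:2]; return np.array([ci*d[0]+si*d[1],-si*d[0]+ci*d[1]]).round(4)
def P(n,p,z): X=onz(c,Z(p),z); print(n,X[:2].round(4),loc(X))
P("roundL top",(290,160),.022);P("roundL left",(243,205),.022);P("roundL right",(338,205),.022)
P("roundR top",(481,172),.022);P("roundR left",(433,218),.022);P("roundR right",(529,218),.022)
for p in ((221,310),(347,318),(213,385)): P("rectL",p,.022)
for p in ((414,321),(540,329),(406,405),(533,412)): P("rectR",p,.022)
for p in ((188,75),(606,99),(156,470),(585,498)): P("rim",p,.050)
for p in ((203,97),(585,122),(175,455),(567,478)): P("lining corner",p,.022)
im=c["pixels"]; save(c,"t12b",10,(405,260,465,300)); save(c,"t12c",10,(155,195,200,240))
E
```

```text
roundL top [0.6647 0.1071] [0.0892 0.0721]
roundL left [0.6305 0.1409] [0.0534 0.1042]
roundL right [0.6315 0.0712] [0.0579 0.0346]
roundR top [ 0.6576 -0.0334] [ 0.0891 -0.0686]
roundR left [0.6229 0.0015] [ 0.0527 -0.0354]
roundR right [ 0.6239 -0.0687] [ 0.0571 -0.1055]
rectL [0.5528 0.1549] [-0.0249  0.1143]
rectL [0.5483 0.0632] [-0.0248  0.0225]
rectL [0.4982 0.1592] [-0.0796  0.1159]
rectR [0.5469 0.0146] [-0.0239 -0.0262]
rectR [ 0.5424 -0.0768] [-0.0238 -0.1176]
rectR [0.486  0.0196] [-0.0849 -0.0241]
rectR [ 0.4823 -0.0718] [-0.084  -0.1156]
rim [0.7208 0.1811] [0.1416 0.1488]
rim [ 0.7071 -0.1217] [ 0.1429 -0.1543]
rim [0.436  0.1949] [-0.1435  0.1485]
rim [ 0.4214 -0.1056] [-0.1432 -0.1523]
lining corner [0.7113 0.1727] [0.1326 0.1399]
lining corner [ 0.6962 -0.1099] [ 0.1315 -0.143 ]
lining corner [0.4476 0.1851] [-0.1315  0.1393]
lining corner [ 0.4356 -0.0961] [-0.1295 -0.1422]
```

View pics/t12b.png

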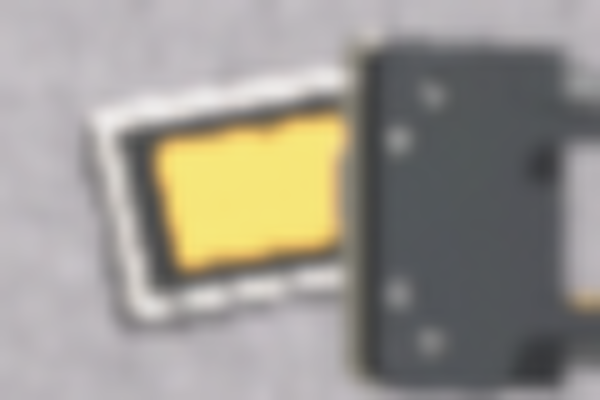

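View pics/t12c.png

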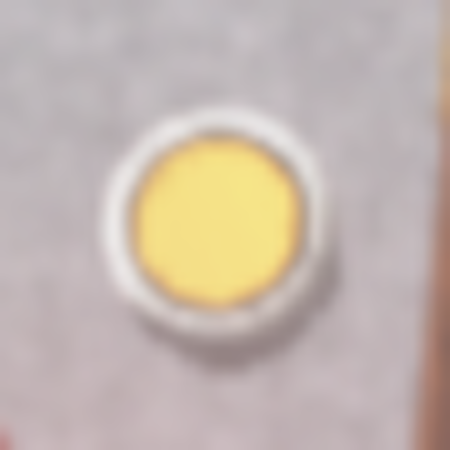

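View pics/t_b.png

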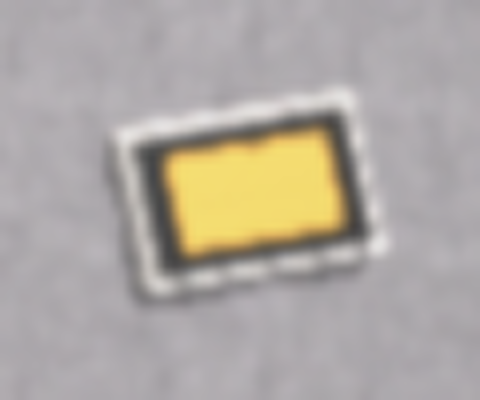

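```bash
python3 - <<'E'
from h import *
c=cam("top"); im=cv2.imread("pics/top0.png")
big=cv2.resize(im[255:305,400:460],None,fx=8,fy=8,interpolation=cv2.INTER_CUBIC)
hsv=cv2.cvtColor(big,cv2.COLOR_BGR2HSV)
g=((hsv[...,0]>15)&(hsv[...,0]<35)&(hsv[...,1]>120)).astype(np.uint8)
r=cv2.minAreaRect(np.argwhere(g)[:,::-1].astype(np.float32)); print(r)
def corners(r): return [onz(c,[400+(p[0]-3.5)/8,255+(p[1]-3.5)/8],.018)[:2] for p in cv2.boxPoints(r)]
q=corners(r); print(np.round(q,4)); cen=np.mean(q,0); e=[q[1]-q[0],q[2]-q[1]]
for v in e: print("edge",np.linalg.norm(v).round(4),"dir",np.degrees(np.arctan2(v[1],v[0])).round(1))
print("block centre",cen, onz(c,[400+(250-3.5)/8,255+(192-3.5)/8],.011))
big=cv2.resize(c["pixels"][195:240,155:200,::-1],None,fx=8,fy=8,interpolation=cv2.INTER_CUBIC); hsv=cv2.cvtColor(big,cv2.COLOR_BGR2HSV)
g=((hsv[...,0]>15)&(hsv[...,0]<35)&(hsv[...,1]>90)).astype(np.uint8); g[:, 270:]=0
cc=cv2.minEnclosingCircle(np.argwhere(g)[:,::-1].astype(np.float32)); print(cc)
print("caps",onz(c,[155+(cc[0][0]-3.5)/8,195+(cc[0][1]-3.5)/8],.018), onz(c,[176.2,216.6],.012))
print(tw((.054,.0685,.014)),tw((-.056,-.0715,.014)))
E
```

```text
((254.7057342529297, 191.69580078125), (107.5171890258789, 172.23309326171875), 80.23822784423828)
[[ 0.4123 -0.3339]
 [ 0.4236 -0.3947]
 [ 0.3864 -0.3997]
 [ 0.3752 -0.3392]]
edge 0.0618 dir -79.5
edge 0.0376 dir -172.3
block centre [ 0.3993479  -0.36688209] [ 0.39911657 -0.367451    0.011     ]
((173.1924285888672, 177.50473022460938), 67.65130615234375)
caps [0.56590728 0.37160978 0.018     ] [0.56709849 0.37323655 0.012     ]
[0.62932322 0.10524419 0.014     ] [ 0.51253079 -0.02914155  0.014     ]
```

```bash
python3 - <<'E'
from h import *
s=st()
cmd([.3992,-.367,.10],rot(.165+np.pi/2),-1)
E
```

```text
t 19.35 p [ 0.4004 -0.3637  0.2536] q [-0.86 -0.06  1.62  0.05  1.57 -2.41] F [-0.1 -0.4  0.1] op 0.0931
[[-0.002, -0.0055, -0.256], [0.0021, 0.0079, -0.2192], -1] rows>= 8
```

Call:
{"api": "jog_arm", "payload": {
  "commands": [
    [[-0.002,-0.0055,0],[0.002,0.008,-0.219],-1],
    [[-0.002,-0.0055,0],[0.002,0.008,-0.219],-1],
    [[-0.002,-0.0055,-0.05],[0.002,0.008,-0.219],-1],
    [[-0.002,-0.0055,-0.1],[0.002,0.008,-0.219],-1],
    [[-0.002,-0.0055,-0.2],[0.002,0.008,-0.219],-1],
    [[-0.002,-0.0055,-0.256],[0.002,0.008,-0.219],-1],
    [[-0.002,-0.0055,-0.256],[0.002,0.008,-0.219],-1],
    [[-0.002,-0.0055,-0.256],[0.002,0.008,-0.219],-1],
    [[-0.002,-0.0055,-0.256],[0.002,0.008,-0.219],-1],
    [[-0.002,-0.0055,-0.256],[0.002,0.008,-0.219],-1]
  ]
}}

```text
t: 20.6
tool_pos: [0.3994, -0.3674, 0.0995]
orientation: [-2.027, -2.398, 0.0]
force: [0.2, -0.3, 0.2]
opening: 0.0929
```

```bash
python3 - <<'E'
from h import *
s=st()
c=cam("scene"); save(c,"s13",6,(130,90,230,180)); c2=cam("top"); save(c2,"t13",6,(390,240,480,320))
cmd([.3992,-.367,.011],rot(.165+np.pi/2),-1)
E
```

```text
t 20.6 p [ 0.3994 -0.3674  0.0995] q [-0.84  0.07  1.78 -0.    1.3  -1.01] F [ 0.2 -0.3  0.2] op 0.0929
[[-0.0002, 0.0004, -0.148], [-0.0001, -0.0002, -0.0003], -1] rows>= 2
```

View pics/s13.png

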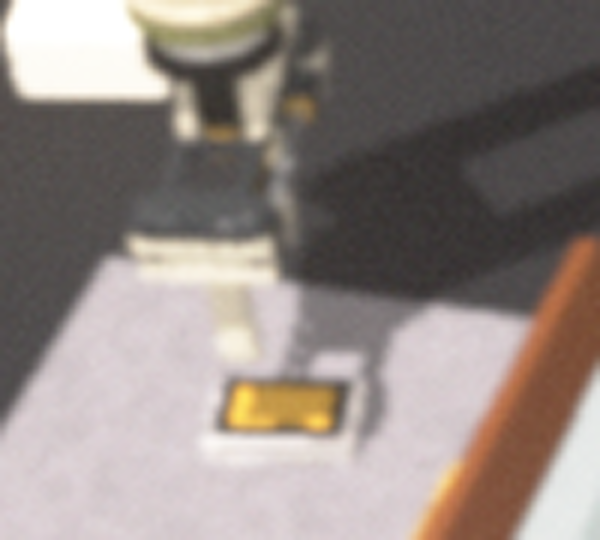

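View pics/t13.png

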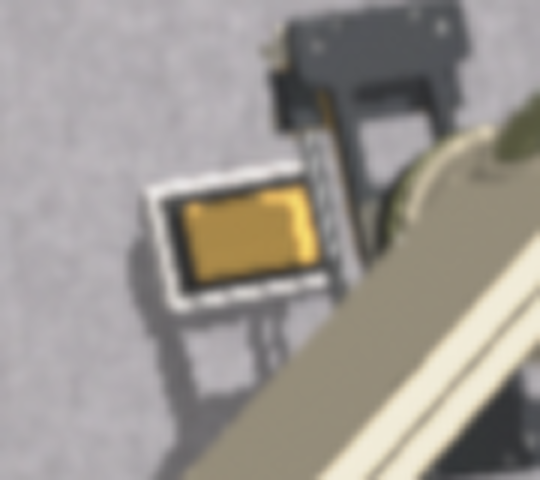

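```bash
python3 - <<'E'
from h import *
c=cam("scene"); y=rot(.165+np.pi/2).as_matrix()[:,1]
p=np.array([.3994,-.3674,.0995])
for X in (p+.046*y,p-.046*y,[.3992,-.367,.022]): print(((proj(c,X)[0]-[130,90])*6+3).round(0))
E
```

```text
[245. 353.]
[274. 249.]
[279. 402.]
```

The fingertips line up with the block across the jaws. Along the block there may be a few mm of doubt, which I'll check once it's held. Descending to grasp.

Call:
{"api": "jog_arm", "payload": {
  "commands": [
    [[0,0,-0.08],[0,0,0],-1],
    [[0,0,-0.12],[0,0,0],-1],
    [[0,0,-0.147],[0,0,0],-1],
    [[0,0,-0.147],[0,0,0],-1],
    [[0,0,-0.147],[0,0,0],1],
    [[0,0,-0.147],[0,0,0],1],
    [[0,0,-0.147],[0,0,0],1],
    [[0,0,-0.147],[0,0,0],1],
    [[0,0,-0.147],[0,0,0],1]
  ],
  "newtons": 40
}}

```text
t: 21.88
tool_pos: [0.3995, -0.3674, 0.0122]
orientation: [-2.028, -2.399, 0.001]
force: [-0.3, 0.1, 2.1]
opening: 0.0573
```

```bash
python3 - <<'E'
from h import *
s=st(); print(s["orientation"])
c=cam("scene"); save(c,"s14",8,(140,120,215,185))
y=rot(.165+np.pi/2).as_matrix()[:,1]; x=rot(.165+np.pi/2).as_matrix()[:,0]
p=s["tool_pos"]; 
for X in (p+.029*y,p+.029*y+.0075*x,p+.029*y-.0075*x): print(((proj(c,X)[0]-[140,120])*8+4).round(0))
E
```

```text
t 21.88 p [ 0.3995 -0.3674  0.0122] q [-0.84  0.18  1.83 -0.    1.13 -1.  ] F [-0.3  0.1  2.1] op 0.0573
[-2.02846016e+00 -2.39880514e+00  8.09728565e-04]
[283. 357.]
[300. 358.]
[266. 356.]
```

View pics/s14.png

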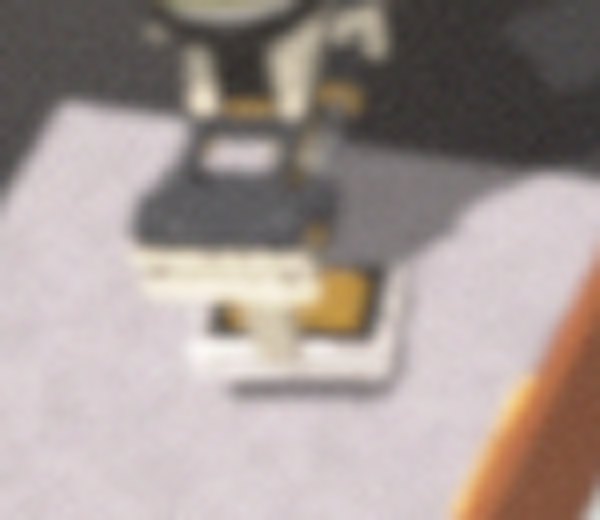

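The block is held (opening 57.3 mm). The picture shows the finger at u=277 against a front face spanning 190–390, so the block sits about 3 mm towards +y of the tool centre. I lift and carry it over the right door.

```bash
python3 - <<'E'
from h import *
s=st(); 
cmd([.5125,-.032,.28],rot(CP[2]+np.pi/2),1)
cmd([.5125,-.032,.10],rot(CP[2]+np.pi/2),1)
E
```

```text
t 21.93 p [ 0.3995 -0.3674  0.0122] q [-0.84  0.18  1.83 -0.    1.13 -1.  ] F [-0.4  0.9  3.3] op 0.0576
[[0.1883, 0.559, 0.4464], [0.0, -0.0001, -0.0344], 1] rows>= 8
[[0.1883, 0.559, 0.1464], [0.0, -0.0001, -0.0344], 1] rows>= 6
```

Call:
{"api": "jog_arm", "payload": {
  "commands": [
    [[0,0,0.05],[0,0,0],1],
    [[0,0,0.15],[0,0,0],1],
    [[0,0,0.25],[0,0,0],1],
    [[0,0,0.35],[0,0,0],1],
    [[0,0,0.447],[0,0,0],1],
    [[0,0,0.447],[0,0,0],1]
  ]
}}

```text
t: 22.68
tool_pos: [0.4013, -0.3694, 0.2867]
orientation: [2.022, 2.391, -0.003]
force: [0.2, -1.1, -1.8]
opening: 0.0578
```

```bash
python3 - <<'E'
from h import *
s=st(); 
cmd([.5125,-.032,.28],rot(CP[2]+np.pi/2),1)
E
```

```text
t 22.68 p [ 0.4013 -0.3694  0.2867] q [-0.84 -0.05  1.55 -0.    1.63 -1.  ] F [ 0.2 -1.1 -1.8] op 0.0578
[[0.1854, 0.5623, -0.0111], [0.0014, 0.0009, -0.0344], 1] rows>= 6
```

Call:
{"api": "jog_arm", "payload": {
  "commands": [
    [[0.05,0.14,0],[0,0,-0.01],1],
    [[0.09,0.28,0],[0.001,0.001,-0.02],1],
    [[0.14,0.42,0],[0.0014,0.0009,-0.03],1],
    [[0.185,0.56,0],[0.0014,0.0009,-0.0345],1],
    [[0.185,0.562,0],[0.0014,0.0009,-0.0345],1],
    [[0.185,0.562,-0.05],[0.0014,0.0009,-0.0345],1],
    [[0.185,0.562,-0.15],[0.0014,0.0009,-0.0345],1],
    [[0.185,0.562,-0.25],[0.0014,0.0009,-0.0345],1],
    [[0.185,0.562,-0.33],[0.0014,0.0009,-0.0345],1],
    [[0.185,0.562,-0.33],[0.0014,0.0009,-0.0345],1]
  ]
}}

```text
t: 23.92
tool_pos: [0.507, -0.0313, 0.0827]
orientation: [-2.269, -2.159, 0.011]
force: [0.7, 0.9, -1.2]
opening: 0.0579
```

```bash
python3 - <<'E'
from h import *
s=st(); 
c=cam("scene"); save(c,"s15",6,(215,130,335,225))
cmd([.5125,-.032,.05],rot(CP[2]+np.pi/2),1)
for X in (s["tool_pos"],tw((-.024,-.0255,.022)),tw((-.024,-.1175,.022))): print(((proj(c,X)[0]-[215,130])*6+3).round(0))
E
```

```text
t 23.93 p [ 0.507  -0.0313  0.0827] q [-0.16  0.    1.88  0.    1.27 -0.11] F [ 0.7  0.9 -1.2] op 0.0579
[[0.0044, -0.0004, -0.0606], [-0.0002, -0.001, 0.0001], 1] rows>= 1
[283. 299.]
[351. 442.]
[188. 410.]
```

View pics/s15.png

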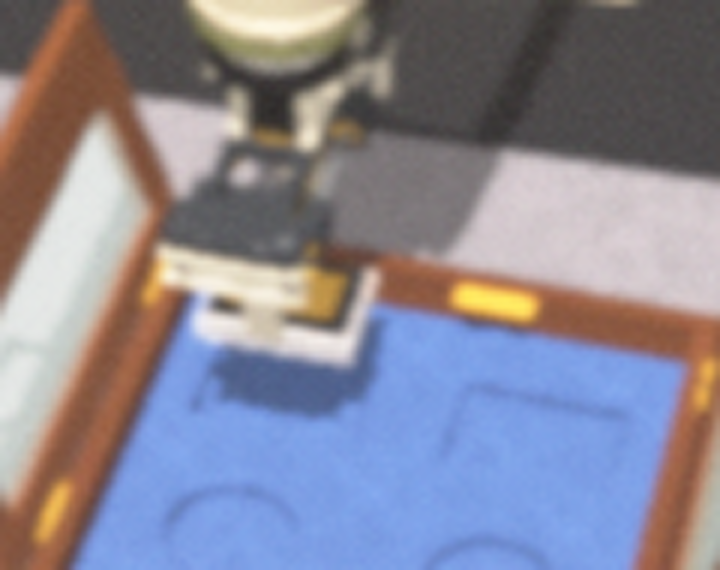

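```bash
python3 - <<'E'
from h import *
c=cam("scene")
print("recess corners pred",[proj(c,tw((-.088,y,.022)))[0].round(1).tolist() for y in (-.1175,-.0255,.0225,.1145)],"seen (251.4,185.9) (277.6,190.9)  left: (293,194) (319,198.6)")
print("case rim pred near right/left",[proj(c,tw((-.145,y,.05)))[0].round(1).tolist() for y in (-.155,.155)])
s=st(); M=R.from_rotvec(s["orientation"]).as_matrix(); x,y,z=M.T; p=s["tool_pos"]; print(x.round(3),y.round(3))
f=1 if y[0]>0 else -1
W=lambda X:((proj(c,X)[0]-[215,130])*6+2.5).round(0)
print("finger tip inner",W(p+f*.029*y),"outer",W(p+f*.0465*y))
for o in (0,.003,.006): 
    b=p+z*.011; e=np.array([0,1,0])
    print(o,"front face ends bottom",W(p+f*.029*y+(o-.043)*x-[0,0,.011]),W(p+f*.029*y+(o+.043)*x-[0,0,.011]),"top",W(p+f*.029*y+(o-.043)*x+[0,0,.011]),W(p+f*.029*y+(o+.043)*x+[0,0,.011]))
E
```

```text
recess corners pred [[251.4, 184.5], [278.0, 189.7], [292.0, 192.4], [319.2, 197.7]] seen (251.4,185.9) (277.6,190.9)  left: (293,194) (319,198.6)
case rim pred near right/left [[245.4, 165.2], [335.2, 182.1]]
t 24.02 p [ 0.5121 -0.0322  0.089 ] q [-0.16 -0.    1.87  0.    1.28 -0.11] F [ 1.4 -0.  -0.2] op 0.058
[0.05  0.999 0.   ] [ 0.999 -0.05  -0.001]
finger tip inner [263. 333.] outer [254. 356.]
0 front face ends bottom [186. 333.] [342. 363.] top [185. 303.] [342. 334.]
0.003 front face ends bottom [191. 334.] [348. 364.] top [190. 304.] [348. 335.]
0.006 front face ends bottom [197. 335.] [353. 365.] top [195. 305.] [353. 336.]
```

```bash
python3 - <<'E'
from h import *
s=st()
c=cam("scene"); save(c,"s16",10,(235,150,295,205))
M=R.from_rotvec(s["orientation"]).as_matrix(); x,y,z=M.T; p=s["tool_pos"]; f=1
W=lambda X:((proj(c,X)[0]-[235,150])*10+4.5).round(0)
print("finger tip inner",W(p+f*.029*y),"outer",W(p+f*.0465*y))
for o in (0,.0045): print(o,W(p+f*.029*y+(o-.043)*x-[0,0,.011]),W(p+f*.029*y+(o+.043)*x-[0,0,.011]),"top",W(p+f*.029*y+(o-.043)*x+[0,0,.011]),W(p+f*.029*y+(o+.043)*x+[0,0,.011]),"backtop",W(p-f*.029*y+(o+.043)*x+[0,0,.011]))
E
```

```text
t 24.02 p [ 0.5121 -0.0322  0.089 ] q [-0.16 -0.    1.87  0.    1.28 -0.11] F [ 1.4 -0.  -0.2] op 0.058
finger tip inner [239. 355.] outer [224. 393.]
0 [110. 355.] [370. 405.] top [108. 305.] [371. 356.] backtop [417. 233.]
0.0045 [124. 357.] [384. 408.] top [122. 308.] [385. 359.] backtop [431. 236.]
```

View pics/s16.png

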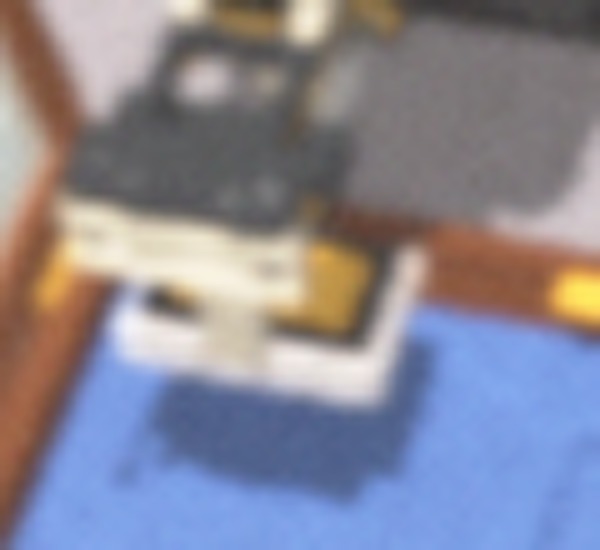

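The held block's front face spans about 115–385, so the offset is about 3 mm and is already compensated. The recess corners agree between the two cameras to about 1 mm. Lowering.

Call:
{"api": "jog_arm", "payload": {
  "commands": [
    [[0.0005,0,-0.04],[0,0,0],1],
    [[0.0005,0,-0.07],[0,0,0],1],
    [[0.0005,0,-0.085],[0,0,0],1],
    [[0.0005,0,-0.095],[0,0,0],1],
    [[0.0005,0,-0.095],[0,0,0],1]
  ]
}}

```text
t: 24.7
tool_pos: [0.5139, -0.0323, 0.0336]
orientation: [2.275, 2.164, 0.003]
force: [-0.1, 0.2, -2.0]
opening: 0.0574
```

```bash
python3 - <<'E'
from h import *
s=st()
c=cam("scene"); save(c,"s17",8,(230,150,300,215))
cmd([.5125,-.032,.026],rot(CP[2]+np.pi/2),1)
E
```

```text
t 24.7 p [ 0.5139 -0.0323  0.0336] q [-0.16  0.07  1.9   0.    1.16 -0.11] F [-0.1  0.2 -2. ] op 0.0574
[[-0.0024, 0.0006, -0.0131], [-0.0, 0.0004, 0.0001], 1] rows>= 1
```

View pics/s17.png

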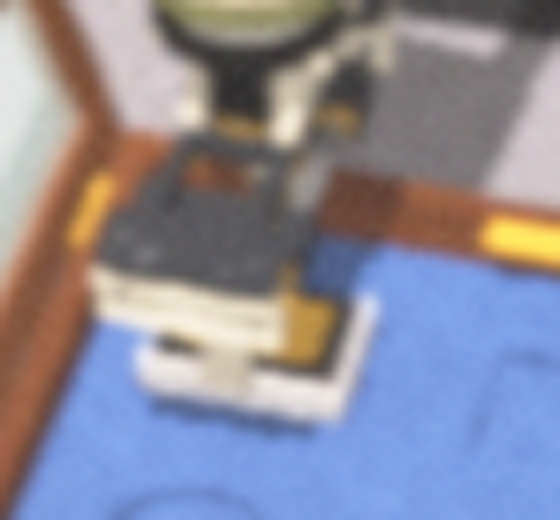

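Call:
{"api": "jog_arm", "payload": {
  "commands": [
    [[-0.0024,0,-0.003],[0,0,0],1],
    [[-0.0024,0,-0.006],[0,0,0],1],
    [[-0.0024,0,-0.009],[0,0,0],1],
    [[-0.0024,0,-0.012],[0,0,0],1],
    [[-0.0024,0,-0.012],[0,0,0],1]
  ]
}}

```text
t: 25.38
tool_pos: [0.5125, -0.0322, 0.0265]
orientation: [2.275, 2.164, 0.003]
force: [0.6, 3.0, -0.5]
opening: 0.0573
```

```bash
python3 - <<'E'
from h import *
s=st();print(s["wrist_torque"])
c=cam("scene"); save(c,"s18",8,(230,150,300,215))
E
```

```text
t 25.38 p [ 0.5125 -0.0322  0.0265] q [-0.16  0.08  1.91  0.    1.15 -0.11] F [ 0.6  3.  -0.5] op 0.0573
[ 0.40690592 -0.21894285 -0.0340976 ]
```

View pics/s18.png

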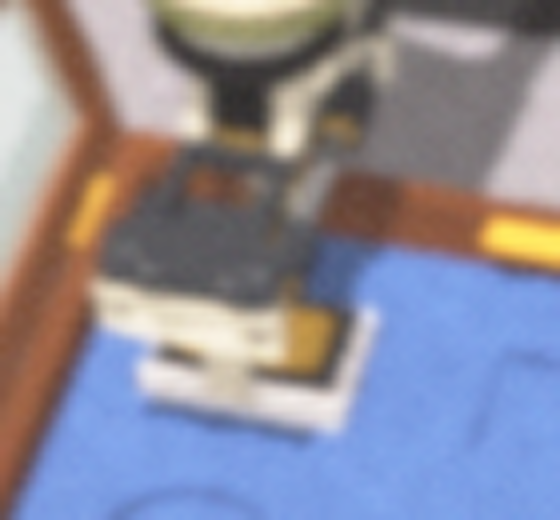

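TCP height 26.5 mm with a light contact force means the block has entered the recess; it would have stopped at 34 mm on the lining. Releasing.

Call:
{"api": "jog_arm", "payload": {
  "commands": [
    [[0,0,-0.001],[0,0,0],0.2],
    [[0,0,-0.001],[0,0,0],0.0],
    [[0,0,-0.001],[0,0,0],-0.3],
    [[0,0,0],[0,0,0],-0.5],
    [[0,0,0.05],[0,0,0],-0.5],
    [[0,0,0.15],[0,0,0],-0.5],
    [[0,0,0.3],[0,0,0],-0.5],
    [[0,0,0.42],[0,0,0],-0.7],
    [[0,0,0.42],[0,0,0],-1]
  ]
}}

```text
t: 26.55
tool_pos: [0.5134, -0.0327, 0.2827]
orientation: [2.273, 2.161, 0.007]
force: [0.1, -0.4, -0.0]
opening: 0.0848
```

```bash
python3 - <<'E'
from h import *
s=st()
c=cam("scene"); save(c,"s19",8,(230,150,300,215))
for X in ((.57,.37,.3),): cmd(X,rot(np.pi/2+.3),-1)
E
```

```text
t 26.55 p [ 0.5134 -0.0327  0.2827] q [-0.16 -0.13  1.63  0.    1.63 -0.11] F [ 0.1 -0.4 -0. ] op 0.0848
[[0.0918, 0.6715, 0.0213], [-0.0001, 0.002, 0.0557], -1] rows>= 7
```

View pics/s19.png

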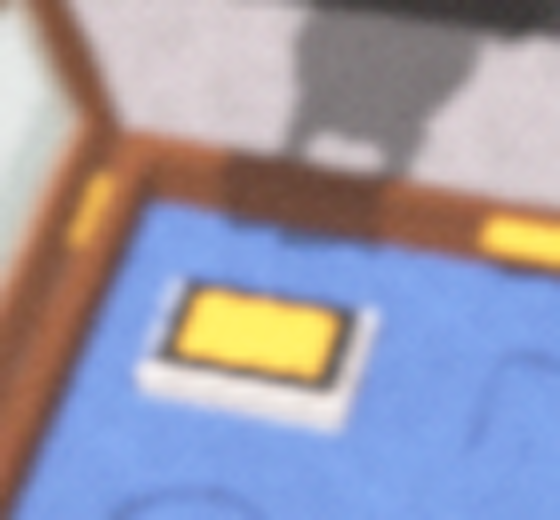

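The block sits lower now, with about 14 mm showing. Going to the capsule.

Call:
{"api": "jog_arm", "payload": {
  "commands": [
    [[0.02,0.1,0.03],[0,0,0],-1],
    [[0.04,0.2,0.03],[0,0,0],-1],
    [[0.05,0.3,0.03],[0,0.001,0],-1],
    [[0.07,0.4,0.03],[0,0.002,0.008],-1],
    [[0.08,0.5,0.02],[0,0.002,0.008],-1],
    [[0.089,0.6,0],[0,0.002,0.008],-1],
    [[0.089,0.674,0],[0,0.002,0.008],-1],
    [[0.089,0.674,0],[0,0.002,0.008],-1],
    [[0.089,0.674,-0.1],[0,0.002,0.008],-1],
    [[0.089,0.674,-0.15],[0,0.002,0.008],-1]
  ]
}}

```text
t: 27.85
tool_pos: [0.5674, 0.3697, 0.1935]
orientation: [2.221, 2.22, -0.008]
force: [-0.4, 0.1, -0.6]
opening: 0.0932
```

```bash
python3 - <<'E'
from h import *
s=st()
c=cam("scene"); save(c,"s20",5,(320,130,460,260)); c=cam("top"); save(c,"t20",4,(125,145,325,290))
cmd((.5665,.372,.08),rot(np.pi/2),-1)
c=cam("scene");print("capsule pred scene",((proj(c,(.5665,.372,.018))[0]-[320,130])*5+2).round())
E
```

```text
t 27.85 p [0.5674 0.3697 0.1935] q [ 0.5   0.35  1.27 -0.    1.52  0.5 ] F [-0.4  0.1 -0.6] op 0.0932
[[0.0006, 0.0051, -0.1861], [0.001, -0.0012, 0.0001], -1] rows>= 2
capsule pred scene [317. 484.]
```

View pics/s20.png

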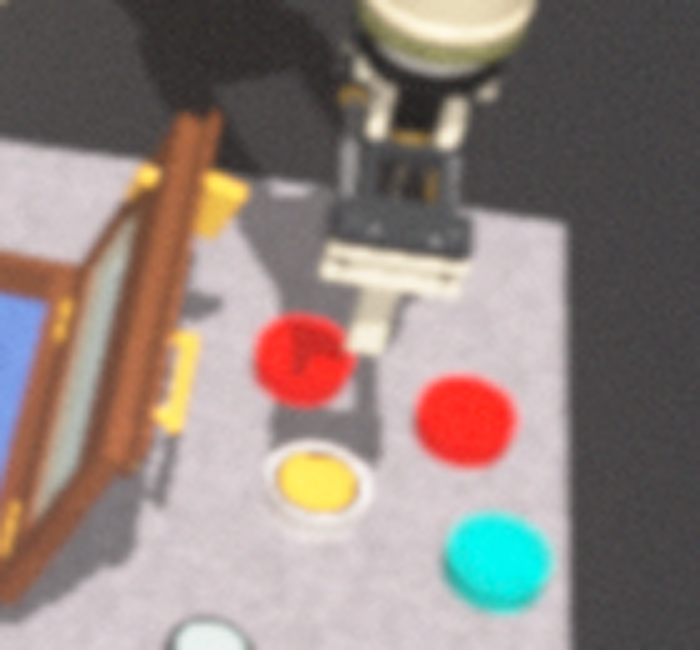

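View pics/t20.png

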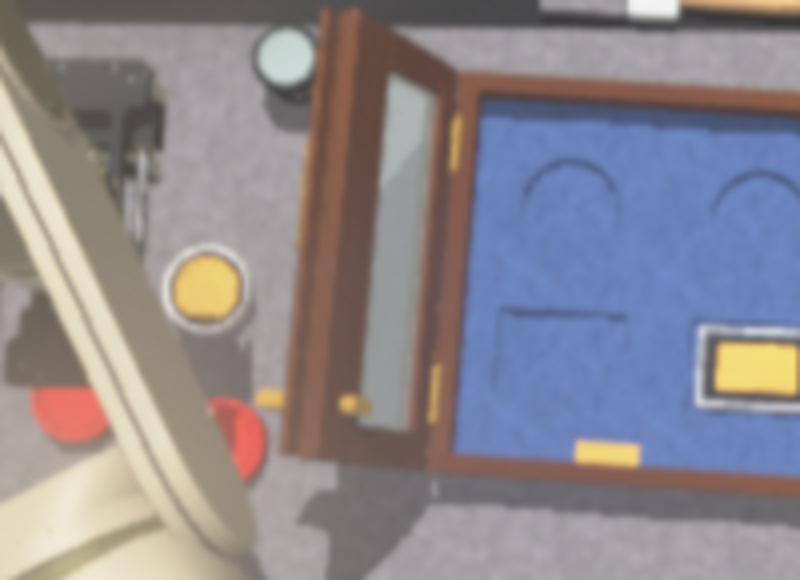

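The capsule is where measured (scene picture (317,482), predicted (317,484)). Descending and gripping.

Call:
{"api": "jog_arm", "payload": {
  "commands": [
    [[0.0006,0.004,-0.1],[0,0,0],-1],
    [[0.0006,0.004,-0.186],[0.001,-0.001,0],-1],
    [[0.0006,0.004,-0.24],[0.001,-0.001,0],-1],
    [[0.0006,0.004,-0.28],[0.001,-0.001,0],-1],
    [[0.0006,0.004,-0.302],[0.001,-0.001,0],-1],
    [[0.0006,0.004,-0.302],[0.001,-0.001,0],-1],
    [[0.0006,0.004,-0.302],[0.001,-0.001,0],-1]
  ]
}}

```text
t: 28.88
tool_pos: [0.5692, 0.3727, 0.016]
orientation: [2.222, 2.22, 0.01]
force: [0.6, -0.9, -0.3]
opening: 0.0929
```

```bash
python3 - <<'E'
from h import *
s=st()
c=cam("scene"); save(c,"s21",7,(350,170,430,250))
cmd((.5665,.372,.011),rot(np.pi/2),-1)
M=R.from_rotvec(s["orientation"]).as_matrix(); print(((proj(c,s["tool_pos"]+.0465*np.sign(M[0,1])*M[:,1])[0]-[350,170])*7+3).round())
E
```

```text
t 28.88 p [0.5692 0.3727 0.016 ] q [0.5  0.5  1.42 0.   1.21 0.5 ] F [ 0.6 -0.9 -0.3] op 0.0929
[[-0.0044, -0.0013, -0.0083], [-0.0006, 0.0008, 0.0001], -1] rows>= 1
[229. 485.]
```

View pics/s21.png

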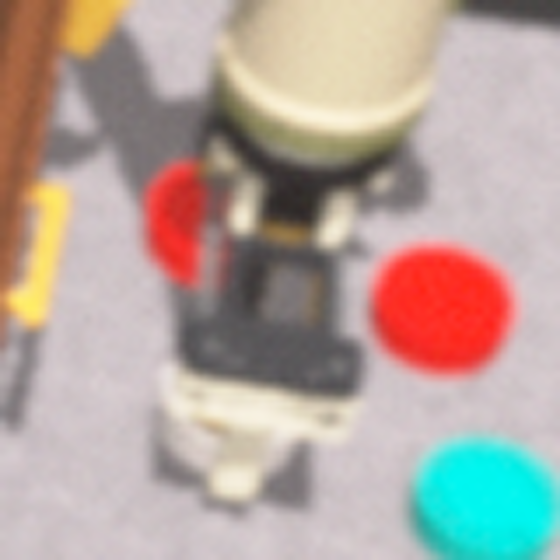

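Call:
{"api": "jog_arm", "payload": {
  "commands": [
    [[-0.004,-0.001,-0.007],[0,0,0],-1],
    [[-0.004,-0.001,-0.007],[0,0,0],-1],
    [[-0.004,-0.001,-0.007],[0,0,0],1],
    [[-0.004,-0.001,-0.007],[0,0,0],1],
    [[-0.004,-0.001,-0.007],[0,0,0],1],
    [[-0.004,-0.001,-0.007],[0,0,0],1],
    [[-0.004,-0.001,-0.007],[0,0,0],1]
  ],
  "newtons": 40
}}

```text
t: 29.8
tool_pos: [0.5667, 0.3722, 0.0118]
orientation: [2.222, 2.22, 0.01]
force: [-0.1, -0.3, 0.4]
opening: 0.063
```

```bash
python3 - <<'E'
from h import *
s=st()
c=cam("scene"); save(c,"s22",7,(350,170,430,250))
M=R.from_rotvec(s["orientation"]).as_matrix(); f=np.sign(M[0,1]);p=s["tool_pos"]
print([((proj(c,X)[0]-[350,170])*7+3).round() for X in (p+.0495*f*M[:,1],p+.032*f*M[:,1],p+.032*M[:,0],p-.032*M[:,0])])
cmd([.6293,.105,.29],rot(np.pi/2),1)
E
```

```text
t 29.8 p [0.5667 0.3722 0.0118] q [0.51 0.5  1.43 0.   1.2  0.51] F [-0.1 -0.3  0.4] op 0.063
[array([226., 492.]), array([228., 462.]), array([304., 419.]), array([161., 396.])]
[[0.1043, -0.4453, 0.4638], [-0.0006, 0.0008, 0.0002], 1] rows>= 7
```

View pics/s22.png

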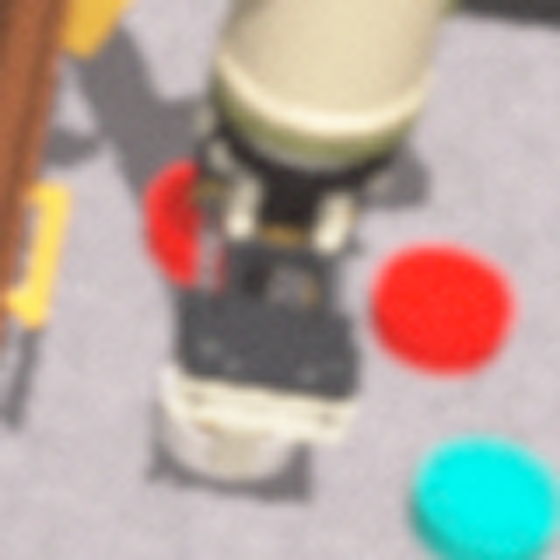

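Call:
{"api": "jog_arm", "payload": {
  "commands": [
    [[0,0,0.05],[0,0,0],1],
    [[0,0,0.15],[0,0,0],1],
    [[0,0,0.25],[0,0,0],1],
    [[0,0,0.35],[0,0,0],1],
    [[0,0,0.45],[0,0,0],1],
    [[0.02,-0.05,0.48],[0,0,0],1],
    [[0.05,-0.15,0.48],[0,0,0],1],
    [[0.07,-0.25,0.48],[0,0,0],1],
    [[0.09,-0.35,0.48],[0,0,0],1],
    [[0.104,-0.445,0.48],[0,0,0],1]
  ]
}}

```text
t: 31.1
tool_pos: [0.6291, 0.1031, 0.2994]
orientation: [2.222, 2.22, 0.009]
force: [0.8, 0.3, -0.4]
opening: 0.0634
```

```bash
python3 - <<'E'
from h import *
s=st()
cmd([.6293,.105,.08],rot(np.pi/2),1)
E
```

```text
t 31.1 p [0.6291 0.1031 0.2994] q [0.08 0.21 1.25 0.   1.67 0.08] F [ 0.8  0.3 -0.4] op 0.0634
[[0.0003, 0.0032, -0.3657], [-0.0006, 0.0008, 0.0002], 1] rows>= 4
```

Call:
{"api": "jog_arm", "payload": {
  "commands": [
    [[0,0.003,-0.1],[0,0,0],1],
    [[0,0.003,-0.2],[0,0.001,0],1],
    [[0,0.003,-0.3],[0,0.001,0],1],
    [[0,0.003,-0.366],[0,0.001,0],1],
    [[0,0.003,-0.366],[0,0.001,0],1],
    [[0,0.003,-0.366],[0,0.001,0],1]
  ]
}}

```text
t: 31.85
tool_pos: [0.6303, 0.105, 0.0819]
orientation: [-2.221, -2.219, -0.005]
force: [0.6, 0.6, 0.2]
opening: 0.063
```

```bash
python3 - <<'E'
from h import *
robot.read_camera("scene")
s=st()
c=cam("scene"); save(c,"s23",8,(260,160,330,235))
W=lambda X:((proj(c,X)[0]-[260,160])*8+3.5).round()
p=s["tool_pos"];p0=p-[0,0,.0118]
print("caps bottom: left,right,front",W(p0-[0,.032,0]),W(p0+[0,.032,0]),W(p0+[.032,0,0]),"recess L,R,C",W(tw((.054,.1035,.022))),W(tw((.054,.0335,.022))),"finger",W(p+[.0495,0,0]))
cmd([.6293,.105,.036],rot(np.pi/2),1)
E
```

```text
t 31.9 p [0.6311 0.1051 0.0829] q [0.08 0.33 1.51 0.   1.3  0.08] F [ 0.   0.5 -1.5] op 0.0631
caps bottom: left,right,front [211. 444.] [378. 471.] [279. 520.] recess L,R,C [378. 556.] [203. 520.] finger [272. 534.]
[[-0.0034, -0.0001, -0.0787], [-0.0006, 0.0006, 0.0002], 1] rows>= 1
```

View pics/s23.png

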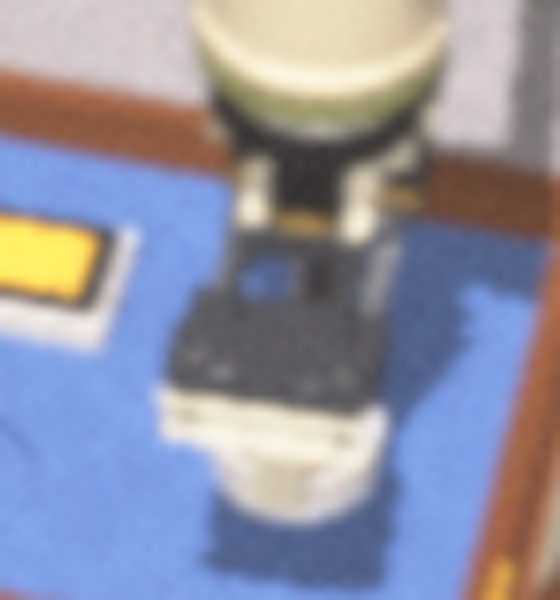

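Call:
{"api": "jog_arm", "payload": {
  "commands": [
    [[-0.002,0,-0.04],[0,0,0],1],
    [[-0.003,0,-0.06],[0,0,0],1],
    [[-0.003,0,-0.078],[0,0,0],1],
    [[-0.003,0,-0.085],[0,0,0],1],
    [[-0.003,0,-0.09],[0,0,0],1],
    [[-0.003,0,-0.094],[0,0,0],1],
    [[-0.003,0,-0.094],[0,0,0],1]
  ]
}}

```text
t: 32.83
tool_pos: [0.6296, 0.1051, 0.0269]
orientation: [-2.223, -2.22, -0.008]
force: [0.3, -0.9, -1.6]
opening: 0.0631
```

```bash
python3 - <<'E'
from h import *
s=st(); c=cam("scene"); save(c,"s24",8,(260,160,330,235))
E
```

```text
t 32.83 p [0.6296 0.1051 0.0269] q [0.08 0.39 1.55 0.   1.2  0.08] F [ 0.3 -0.9 -1.6] op 0.0631
```

View pics/s24.png

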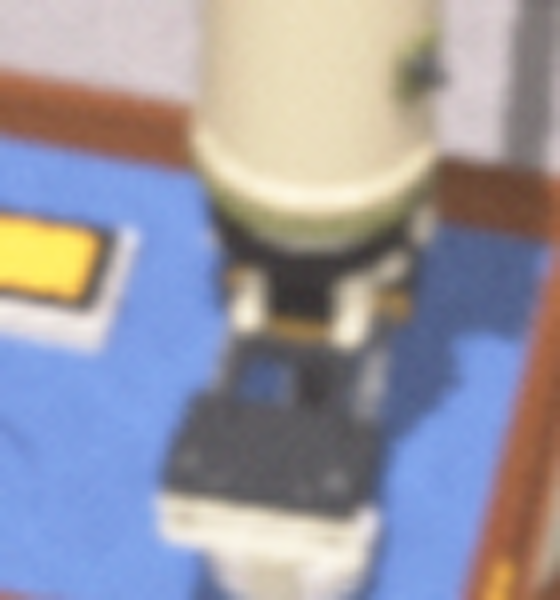

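The capsule went in freely (TCP 26.9 mm, no contact force). Release, rise, and move towards the right door's outside, then look from the top.

Call:
{"api": "jog_arm", "payload": {
  "commands": [
    [[0,0,-0.001],[0,0,0],0.1],
    [[0,0,-0.001],[0,0,0],-0.3],
    [[0,0,0],[0,0,0],-0.5],
    [[0,0,0.05],[0,0,0],-0.5],
    [[0,0,0.15],[0,0,0],-0.5],
    [[0,0,0.3],[0,0,0],-0.3],
    [[0,0,0.42],[0,0,0],0],
    [[-0.02,-0.1,0.45],[0,0,0.02],0.3],
    [[-0.04,-0.3,0.45],[0,0,0.05],0.3],
    [[-0.06,-0.4,0.45],[0,0,0.07],0.3]
  ]
}}

```text
t: 34.12
tool_pos: [0.6051, -0.0624, 0.2948]
orientation: [1.676, 2.656, 0.01]
force: [0.1, -0.0, -0.8]
opening: 0.0329
```

```bash
cat >> h.py <<'E'
def doorpose(side,th,al,hx=.030,off=.019,psi=None,back=0.):
    y=.155-.113*np.cos(th)+.049*np.sin(th); z=.050+.113*np.sin(th)+.049*np.cos(th)
    Rt=rot(np.pi+CP[2] if psi is None else psi,-side*al); return tw((hx,side*y,z))+(off-back)*Rt.as_matrix()[:,2],Rt
E
python3 - <<'E'
from h import *
s=st()
c=cam("scene"); save(c,"s25",6,(225,145,340,240))
for b in (.15,.0): 
    p,Rt=doorpose(-1,1.9,.9,back=b); print(p.round(4)); cmd(p,Rt,.3)
E
```

```text
t 34.12 p [ 0.6051 -0.0624  0.2948] q [-0.19  0.13  1.35  0.01  1.66 -0.64] F [ 0.1 -0.  -0.8] op 0.0329
[ 0.5851 -0.3021  0.2225]
[[-0.0311, -0.3861, -0.1203], [0.1246, -0.0824, 0.1587], 0.3] rows>= 8
[ 0.5909 -0.1847  0.1293]
[[-0.0214, -0.1905, -0.2757], [0.1246, -0.0824, 0.1587], 0.3] rows>= 8
```

View pics/s25.png

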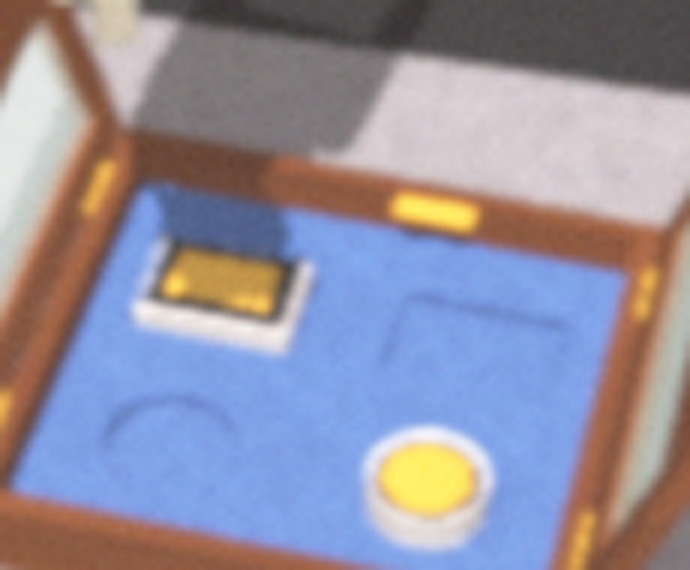

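Both pieces look seated. I move outside the right door, then check from the top.

Call:
{"api": "jog_arm", "payload": {
  "commands": [
    [[-0.01,-0.1,0.05],[0,0,0.05],0.3],
    [[-0.02,-0.2,0.05],[0,0,0.1],0.3],
    [[-0.03,-0.3,0.05],[0.03,-0.02,0.158],0.3],
    [[-0.031,-0.386,0.02],[0.06,-0.04,0.158],0.3],
    [[-0.031,-0.386,-0.05],[0.09,-0.06,0.158],0.3],
    [[-0.031,-0.386,-0.12],[0.1246,-0.0824,0.1587],0.3],
    [[-0.031,-0.386,-0.12],[0.1246,-0.0824,0.1587],0.3],
    [[-0.031,-0.386,-0.12],[0.1246,-0.0824,0.1587],0.3],
    [[-0.031,-0.386,-0.12],[0.1246,-0.0824,0.1587],0.3],
    [[-0.031,-0.386,-0.12],[0.1246,-0.0824,0.1587],0.3]
  ]
}}

```text
t: 35.42
tool_pos: [0.5847, -0.3025, 0.2198]
orientation: [0.074, 2.809, 1.361]
force: [0.5, 1.1, -0.5]
opening: 0.0325
```

```bash
python3 - <<'E'
from h import *
s=st()
c=cam("top"); save(c,"t26",4,(195,145,385,285)); c2=cam("scene"); save(c2,"s26",4,(180,90,340,240))
p,Rt=doorpose(-1,1.9,.9); cmd(p,Rt,.3)
p,Rt=doorpose(-1,1.9,.9,back=.05); cmd(p,Rt,.3)
for nm,X in (("caps top",tw((.054,.0685,.036))),("block top",tw((-.056,-.0715,.036)))): print(nm,((proj(c,X)[0]-[195,145])*4+1.5).round(1))
E
```

```text
t 35.42 p [ 0.5847 -0.3025  0.2198] q [-0.87  0.86  0.8   0.68  2.12 -2.22] F [ 0.5  1.1 -0.5] op 0.0325
[[0.009, 0.1955, -0.156], [0.0004, -0.0, 0.0001], 0.3] rows>= 3
[[0.0058, 0.1303, -0.1042], [0.0004, -0.0, 0.0001], 0.3] rows>= 2
caps top [290.6 204. ]
block top [475.1 367.6]
```

View pics/t26.png

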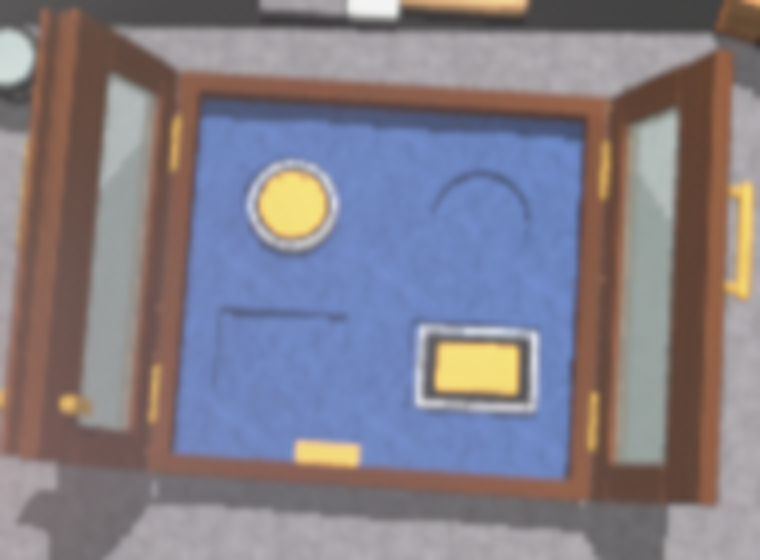

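View pics/s26.png

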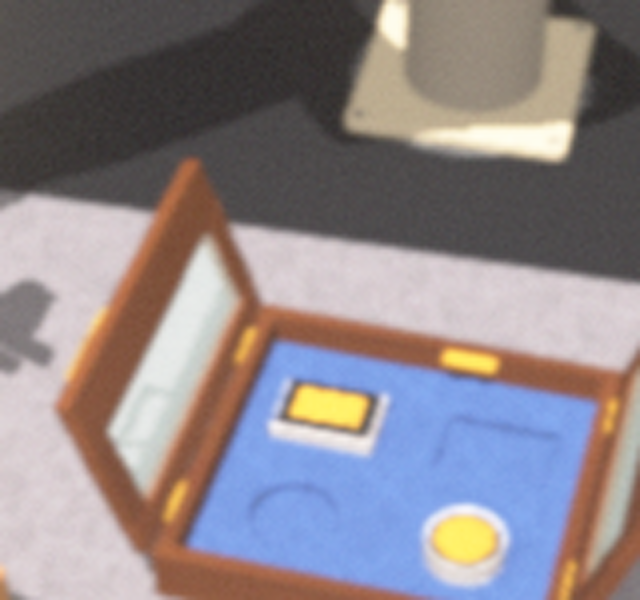

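Both pieces are in their recesses: capsule at (292,205) against expected (291,204), block at (477,368) against (475,368). Now I take hold of the right bar and close that door.

Call:
{"api": "jog_arm", "payload": {
  "commands": [
    [[0.004,0.08,-0.064],[0,0,0],0.3],
    [[0.006,0.13,-0.102],[0,0,0],0.3],
    [[0.008,0.165,-0.128],[0,0,0],0.3],
    [[0.01,0.196,-0.15],[0,0,0],0.3],
    [[0.01,0.196,-0.15],[0,0,0],0.3],
    [[0.01,0.196,-0.15],[0,0,0],1],
    [[0.01,0.196,-0.15],[0,0,0],1],
    [[0.01,0.196,-0.15],[0,0,0],1],
    [[0.01,0.196,-0.15],[0,0,0],1]
  ],
  "newtons": 20
}}

```text
t: 36.65
tool_pos: [0.592, -0.1855, 0.1335]
orientation: [0.071, 2.809, 1.351]
force: [0.8, -4.6, 3.1]
opening: 0.0092
```

```bash
python3 - <<'E'
from h import *
s=st()
c2=cam("scene"); save(c2,"s27",4,(180,90,320,240))
th=[1.8,1.7,1.6,1.5,1.4,1.3,1.2,1.1,1.0,.9]
doorseq(-1,th,[.5*t-.03 for t in th],anchor=(1.9,.9))
E
```

```text
t 36.65 p [ 0.592  -0.1855  0.1335] q [-0.76  0.71  1.17  0.67  1.87 -2.29] F [ 0.8 -4.6  3.1] op 0.0092
anchor shift [ 0.001  -0.0008  0.0043]
th 1.80 [ 0.591 -0.176  0.137] [[0.0008, 0.0152, 0.0123], [-0.0042, 0.0004, 0.0002], 1] rows>= 1
th 1.70 [ 0.592 -0.166  0.143] [[0.0015, 0.0312, 0.0225], [-0.0122, 0.0008, 0.0002], 1] rows>= 1
th 1.60 [ 0.592 -0.156  0.148] [[0.0024, 0.0482, 0.031], [-0.0201, 0.0012, 0.0002], 1] rows>= 1
th 1.50 [ 0.593 -0.145  0.152] [[0.0033, 0.066, 0.0377], [-0.0281, 0.0016, 0.0002], 1] rows>= 1
th 1.40 [ 0.593 -0.134  0.155] [[0.0042, 0.0845, 0.0425], [-0.036, 0.002, 0.0002], 1] rows>= 2
th 1.30 [ 0.594 -0.123  0.157] [[0.0051, 0.1033, 0.0454], [-0.044, 0.0024, 0.0002], 1] rows>= 2
th 1.20 [ 0.595 -0.111  0.157] [[0.0061, 0.1224, 0.0463], [-0.0519, 0.0028, 0.0002], 1] rows>= 2
th 1.10 [ 0.595 -0.1    0.156] [[0.007, 0.1416, 0.0453], [-0.0599, 0.0032, 0.0002], 1] rows>= 3
th 1.00 [ 0.596 -0.088  0.155] [[0.008, 0.1605, 0.0422], [-0.0678, 0.0036, 0.0002], 1] rows>= 3
th 0.90 [ 0.596 -0.077  0.152] [[0.0089, 0.1792, 0.0372], [-0.0757, 0.004, 0.0002], 1] rows>= 3
```

View pics/s27.png

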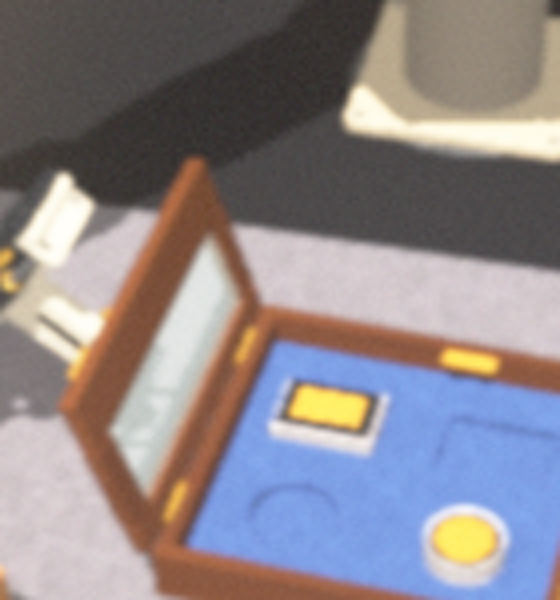

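Bar gripped (opening 9.2 mm). Closing.

Call:
{"api": "jog_arm", "payload": {
  "commands": [
    [[0.001,0.015,0.0125],[-0.004,0,0],1],
    [[0.0015,0.031,0.0225],[-0.012,0.0008,0],1],
    [[0.0025,0.048,0.031],[-0.02,0.0012,0],1],
    [[0.0035,0.066,0.0375],[-0.028,0.0016,0],1],
    [[0.004,0.0845,0.0425],[-0.036,0.002,0],1],
    [[0.005,0.103,0.0455],[-0.044,0.0024,0],1],
    [[0.006,0.1225,0.0465],[-0.052,0.0028,0],1],
    [[0.007,0.1415,0.0455],[-0.06,0.0032,0],1],
    [[0.008,0.1605,0.042],[-0.068,0.0036,0],1],
    [[0.009,0.179,0.037],[-0.076,0.004,0],1]
  ]
}}

```text
t: 37.95
tool_pos: [0.5974, -0.0777, 0.1558]
orientation: [0.077, 3.062, 0.646]
force: [0.9, -1.9, -2.4]
opening: 0.0092
```

```bash
python3 - <<'E'
from h import *
s=st()
th=[.8,.7,.6,.5,.4,.3,.2,.1,.03,0]
doorseq(-1,th,[max(0,.5*t-.0) for t in th],s=s)
E
```

```text
t 37.95 p [ 0.5974 -0.0777  0.1558] q [-0.45  0.28  1.5   0.38  1.54 -2.02] F [ 0.9 -1.9 -2.4] op 0.0092
th 0.80 [ 0.597 -0.066  0.148] [[-0.001, 0.0197, -0.0134], [-0.0025, 0.0003, 0.0002], 1] rows>= 1
th 0.70 [ 0.597 -0.055  0.142] [[-0.0001, 0.037, -0.0222], [-0.0104, 0.0007, 0.0002], 1] rows>= 1
th 0.60 [ 0.598 -0.046  0.136] [[0.0007, 0.0534, -0.0328], [-0.0184, 0.0011, 0.0002], 1] rows>= 1
th 0.50 [ 0.598 -0.037  0.129] [[0.0014, 0.0687, -0.045], [-0.0263, 0.0015, 0.0002], 1] rows>= 1
th 0.40 [ 0.599 -0.028  0.121] [[0.0021, 0.0826, -0.0587], [-0.0343, 0.0019, 0.0002], 1] rows>= 2
th 0.30 [ 0.599 -0.021  0.111] [[0.0027, 0.0952, -0.0739], [-0.0422, 0.0022, 0.0001], 1] rows>= 2
th 0.20 [ 0.599 -0.014  0.102] [[0.0033, 0.1062, -0.0903], [-0.0502, 0.0026, 0.0001], 1] rows>= 2
th 0.10 [ 0.6   -0.008  0.091] [[0.0038, 0.1155, -0.1078], [-0.0581, 0.003, 0.0001], 1] rows>= 2
th 0.03 [ 0.6   -0.005  0.083] [[0.004, 0.1209, -0.1206], [-0.0637, 0.0033, 0.0001], 1] rows>= 3
th 0.00 [ 0.6   -0.004  0.08 ] [[0.0041, 0.123, -0.1263], [-0.0661, 0.0034, 0.0001], 1] rows>= 3
```

Call:
{"api": "jog_arm", "payload": {
  "commands": [
    [[0,0.019,-0.008],[-0.004,0,0],1],
    [[0,0.037,-0.017],[-0.011,0.0007,0],1],
    [[0.001,0.0535,-0.028],[-0.019,0.0011,0],1],
    [[0.0015,0.0685,-0.04],[-0.027,0.0015,0],1],
    [[0.002,0.0825,-0.054],[-0.035,0.0019,0],1],
    [[0.003,0.095,-0.069],[-0.0425,0.0022,0],1],
    [[0.003,0.106,-0.0855],[-0.05,0.0026,0],1],
    [[0.004,0.1155,-0.1035],[-0.058,0.003,0],1],
    [[0.004,0.121,-0.117],[-0.064,0.0033,0],1],
    [[0.004,0.123,-0.123],[-0.066,0.0034,0],1]
  ]
}}

```text
t: 39.2
tool_pos: [0.6004, -0.0041, 0.0839]
orientation: [0.077, 3.139, -0.004]
force: [-11.2, -8.3, 29.4]
opening: 0.009
```

Call:
{"api": "jog_arm", "payload": {
  "commands": [
    [[0,0,-0.002],[0,0,0],1],
    [[0,0,-0.002],[0,0,0],1]
  ]
}}

```text
t: 39.45
tool_pos: [0.6004, -0.0042, 0.0841]
orientation: [0.077, 3.138, -0.005]
force: [-4.8, -3.1, 12.6]
opening: 0.0095
```

```bash
python3 - <<'E'
from h import *
s=st()
c2=cam("scene"); save(c2,"s28",4,(200,110,340,250))
E
```

```text
t 39.45 p [ 0.6004 -0.0042  0.0841] q [-0.09  0.23  1.63 -0.    1.28 -1.61] F [-4.8 -3.1 12.6] op 0.0095
```

View pics/s28.png

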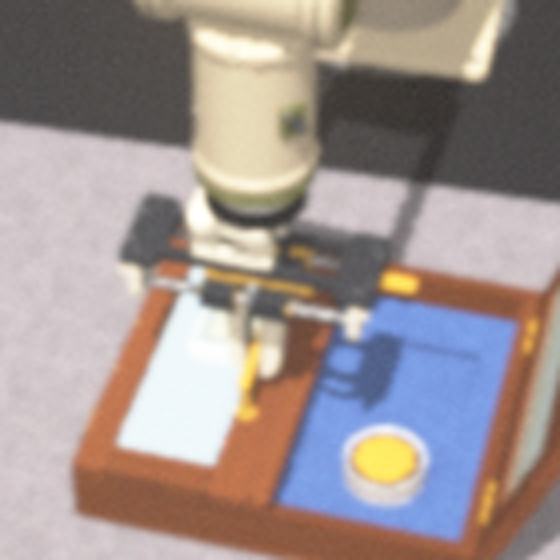

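The right door is shut (pressing gives 12 N). I release and go round to the left bar.

Call:
{"api": "jog_arm", "payload": {
  "commands": [
    [[0,0,0],[0,0,0],0.4],
    [[0,0,0],[0,0,0],0.3],
    [[0,0,0.05],[0,0,0],0.3],
    [[0,0,0.15],[0,0,0],0.3],
    [[0,0,0.25],[0,0,0],0.3],
    [[0,0,0.35],[0,0,0],0.3],
    [[0,0.02,0.43],[0,0,0],0.3],
    [[0,0.1,0.45],[0,0,0],0.3],
    [[0,0.2,0.45],[0,0,0],0.3],
    [[0,0.3,0.45],[0,0,0],0.3]
  ]
}}

```text
t: 40.75
tool_pos: [0.6001, 0.1775, 0.3538]
orientation: [0.078, 3.139, -0.005]
force: [0.6, 0.1, 0.2]
opening: 0.0325
```

```bash
python3 - <<'E'
from h import *
s=st()
c2=cam("scene"); save(c2,"s29",4,(200,110,340,250))
p,Rt=doorpose(1,1.9,.9,back=.13); print(p.round(4)); cmd(p,Rt,.3)
E
```

```text
t 40.75 p [0.6001 0.1775 0.3538] q [ 0.21  0.19  1.18 -0.    1.77 -1.31] F [0.6 0.1 0.2] op 0.0325
[0.618  0.3625 0.2101]
[[0.0322, 0.2956, -0.2382], [-0.1432, 0.0067, -0.0008], 0.3] rows>= 5
```

View pics/s29.png

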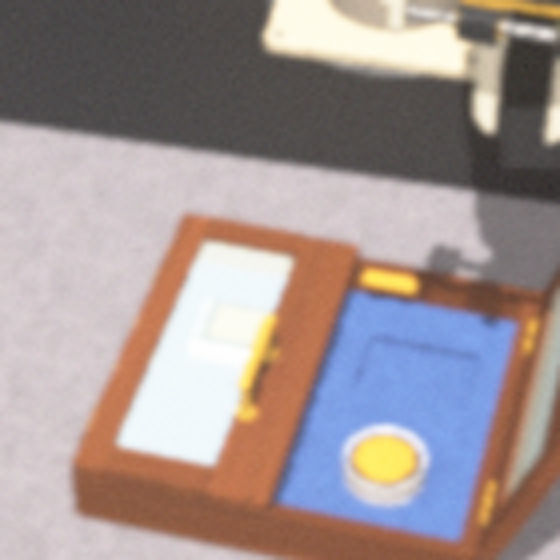

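The right door is flat and shut. Moving to the approach point outside the left bar.

Call:
{"api": "jog_arm", "payload": {
  "commands": [
    [[0.01,0.1,0],[0,0,0],0.3],
    [[0.02,0.2,0],[-0.03,0.001,0],0.3],
    [[0.03,0.296,0],[-0.06,0.003,0],0.3],
    [[0.032,0.296,-0.08],[-0.09,0.004,0],0.3],
    [[0.032,0.296,-0.16],[-0.12,0.006,0],0.3],
    [[0.032,0.296,-0.238],[-0.1432,0.0067,-0.0008],0.3],
    [[0.032,0.296,-0.238],[-0.1432,0.0067,-0.0008],0.3],
    [[0.032,0.296,-0.238],[-0.1432,0.0067,-0.0008],0.3]
  ]
}}

```text
t: 41.8
tool_pos: [0.6165, 0.3628, 0.2034]
orientation: [-0.062, -2.799, 1.364]
force: [0.8, 0.1, -0.0]
opening: 0.0327
```

```bash
python3 - <<'E'
from h import *
s=st()
c2=cam("scene"); save(c2,"s30",4,(250,100,400,250))
p,Rt=doorpose(1,1.9,.9); p+= [0,.0005,.004]; print(p); cmd(p,Rt,.3)
E
```

```text
t 41.8 p [0.6165 0.3628 0.2034] q [ 0.75  1.3   0.12 -0.8   2.28 -1.14] F [ 0.8  0.1 -0. ] op 0.0327
[0.6129981  0.26125965 0.13328013]
[[-0.0079, -0.1694, -0.1252], [0.0001, -0.0003, -0.0001], 0.3] rows>= 3
```

View pics/s30.png

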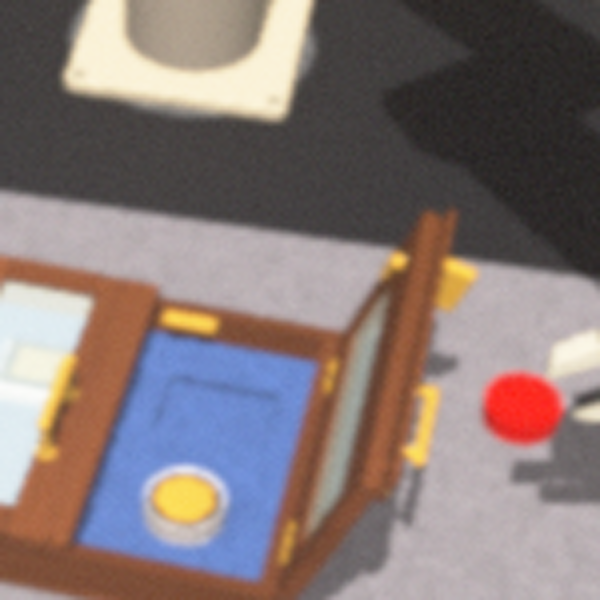

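Call:
{"api": "jog_arm", "payload": {
  "commands": [
    [[-0.003,-0.06,-0.044],[0,0,0],0.3],
    [[-0.005,-0.11,-0.081],[0,0,0],0.3],
    [[-0.007,-0.145,-0.107],[0,0,0],0.3],
    [[-0.008,-0.17,-0.125],[0,0,0],0.3],
    [[-0.008,-0.17,-0.125],[0,0,0],0.3],
    [[-0.008,-0.17,-0.125],[0,0,0],1],
    [[-0.008,-0.17,-0.125],[0,0,0],1],
    [[-0.008,-0.17,-0.125],[0,0,0],1],
    [[-0.008,-0.17,-0.125],[0,0,0],1]
  ],
  "newtons": 20
}}

```text
t: 42.98
tool_pos: [0.6133, 0.2621, 0.1341]
orientation: [-0.067, -2.81, 1.356]
force: [1.7, 4.9, 2.5]
opening: 0.0096
```

```bash
python3 - <<'E'
from h import *
s=st()
c2=cam("scene"); save(c2,"s31",4,(250,100,400,250))
th=[1.8,1.7,1.6,1.5,1.4,1.3,1.2,1.1,1.0,.9]
doorseq(1,th,[.5*t-.03 for t in th],anchor=(1.9,.9))
E
```

```text
t 42.98 p [0.6133 0.2621 0.1341] q [ 0.67  0.97  0.78 -0.7   1.98 -0.94] F [1.7 4.9 2.5] op 0.0096
anchor shift [0.0003 0.0013 0.0048]
th 1.80 [0.613 0.252 0.137] [[-0.0008, -0.0152, 0.0123], [0.0047, -0.0002, -0.0003], 1] rows>= 1
th 1.70 [0.612 0.242 0.143] [[-0.0015, -0.0312, 0.0225], [0.0126, -0.0006, -0.0003], 1] rows>= 1
th 1.60 [0.612 0.232 0.148] [[-0.0024, -0.0482, 0.031], [0.0206, -0.001, -0.0003], 1] rows>= 1
th 1.50 [0.611 0.221 0.152] [[-0.0033, -0.066, 0.0377], [0.0285, -0.0014, -0.0003], 1] rows>= 1
th 1.40 [0.61  0.21  0.155] [[-0.0042, -0.0845, 0.0425], [0.0365, -0.0017, -0.0003], 1] rows>= 2
th 1.30 [0.61  0.199 0.157] [[-0.0051, -0.1033, 0.0454], [0.0444, -0.0021, -0.0003], 1] rows>= 2
th 1.20 [0.609 0.187 0.157] [[-0.0061, -0.1224, 0.0463], [0.0524, -0.0025, -0.0003], 1] rows>= 2
th 1.10 [0.609 0.176 0.156] [[-0.007, -0.1416, 0.0453], [0.0603, -0.0029, -0.0003], 1] rows>= 3
th 1.00 [0.608 0.164 0.155] [[-0.008, -0.1605, 0.0422], [0.0683, -0.0033, -0.0003], 1] rows>= 3
th 0.90 [0.608 0.153 0.152] [[-0.0089, -0.1792, 0.0372], [0.0762, -0.0037, -0.0003], 1] rows>= 3
```

View pics/s31.png

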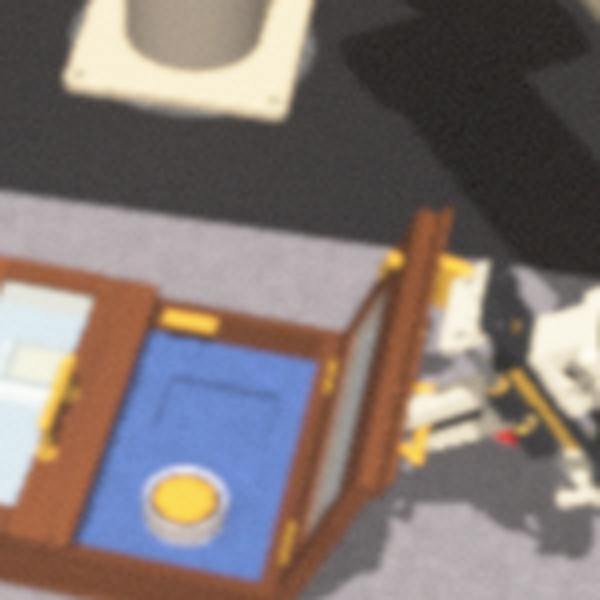

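Gripped (9.6 mm). Closing the left door over the right one.

Call:
{"api": "jog_arm", "payload": {
  "commands": [
    [[-0.001,-0.015,0.0125],[0.0045,0,0],1],
    [[-0.0015,-0.031,0.0225],[0.0125,-0.0006,0],1],
    [[-0.0025,-0.048,0.031],[0.0205,-0.001,0],1],
    [[-0.0035,-0.066,0.0375],[0.0285,-0.0014,0],1],
    [[-0.004,-0.0845,0.0425],[0.0365,-0.0017,0],1],
    [[-0.005,-0.103,0.0455],[0.0445,-0.002,0],1],
    [[-0.006,-0.1225,0.0465],[0.0525,-0.0025,0],1],
    [[-0.007,-0.1415,0.0455],[0.0605,-0.003,0],1],
    [[-0.008,-0.1605,0.042],[0.0685,-0.0033,0],1],
    [[-0.009,-0.179,0.037],[0.0765,-0.0037,0],1]
  ]
}}

```text
t: 44.28
tool_pos: [0.6075, 0.1549, 0.1563]
orientation: [-0.073, -3.063, 0.647]
force: [-2.4, 1.6, 0.8]
opening: 0.0092
```

```bash
python3 - <<'E'
from h import *
s=st()
th=[.8,.7,.6,.5,.4,.3,.2,.1,.03,0]
doorseq(1,th,[max(0,.5*t-.0) for t in th],s=s)
E
```

```text
t 44.27 p [0.6075 0.1549 0.1563] q [ 0.39  0.42  1.32 -0.38  1.59 -1.11] F [-2.4  1.6  0.8] op 0.0092
th 0.80 [0.607 0.142 0.148] [[-0.0006, -0.0216, -0.0143], [0.0026, -0.0002, -0.0003], 1] rows>= 1
th 0.70 [0.607 0.132 0.142] [[-0.0015, -0.0389, -0.0231], [0.0105, -0.0006, -0.0003], 1] rows>= 1
th 0.60 [0.606 0.122 0.136] [[-0.0023, -0.0553, -0.0336], [0.0185, -0.001, -0.0003], 1] rows>= 1
th 0.50 [0.606 0.113 0.129] [[-0.0031, -0.0706, -0.0459], [0.0264, -0.0013, -0.0003], 1] rows>= 1
th 0.40 [0.605 0.104 0.121] [[-0.0038, -0.0845, -0.0596], [0.0344, -0.0017, -0.0003], 1] rows>= 2
th 0.30 [0.605 0.097 0.111] [[-0.0044, -0.0971, -0.0748], [0.0423, -0.0021, -0.0003], 1] rows>= 2
th 0.20 [0.605 0.09  0.102] [[-0.0049, -0.1081, -0.0912], [0.0503, -0.0025, -0.0003], 1] rows>= 2
th 0.10 [0.604 0.084 0.091] [[-0.0054, -0.1174, -0.1087], [0.0582, -0.0029, -0.0003], 1] rows>= 2
th 0.03 [0.604 0.081 0.083] [[-0.0057, -0.1228, -0.1215], [0.0638, -0.0031, -0.0003], 1] rows>= 3
th 0.00 [0.604 0.08  0.08 ] [[-0.0058, -0.1249, -0.1271], [0.0662, -0.0033, -0.0003], 1] rows>= 3
```

Call:
{"api": "jog_arm", "payload": {
  "commands": [
    [[0,-0.0205,-0.0085],[0.004,0,0],1],
    [[-0.001,-0.038,-0.0175],[0.011,-0.0006,0],1],
    [[-0.002,-0.0545,-0.028],[0.019,-0.001,0],1],
    [[-0.0025,-0.07,-0.04],[0.027,-0.0013,0],1],
    [[-0.003,-0.084,-0.054],[0.035,-0.0017,0],1],
    [[-0.004,-0.0965,-0.069],[0.0425,-0.002,0],1],
    [[-0.0045,-0.1075,-0.0855],[0.05,-0.0025,0],1],
    [[-0.005,-0.117,-0.103],[0.058,-0.003,0],1],
    [[-0.0055,-0.1225,-0.116],[0.064,-0.003,0],1],
    [[-0.0055,-0.1245,-0.121],[0.066,-0.0033,0],1]
  ]
}}

```text
t: 45.52
tool_pos: [0.6037, 0.0797, 0.0835]
orientation: [-0.076, -3.14, 0.001]
force: [-7.4, 2.8, 13.8]
opening: 0.0092
```

Call:
{"api": "jog_arm", "payload": {
  "commands": [
    [[0,0,-0.002],[0,0,0],1],
    [[0,0,-0.002],[0,0,0],1]
  ]
}}

```text
t: 45.78
tool_pos: [0.6037, 0.0797, 0.0836]
orientation: [-0.076, -3.14, 0.002]
force: [-6.1, -1.6, 9.0]
opening: 0.0097
```

Call:
{"api": "jog_arm", "payload": {
  "commands": [
    [[0,0,0.001],[0,0,0],0.4],
    [[0,0,0.001],[0,0,0],0.3],
    [[0,0,0.05],[0,0,0],0.3],
    [[0,0,0.15],[0,0,0],0.3],
    [[0,0,0.25],[0,0,0],0.2],
    [[-0.1,0,0.25],[0,0,-0.05],0.2],
    [[-0.2,0,0.25],[0,0,-0.1],0.2],
    [[-0.228,-0.008,0.25],[0,0,-0.15],0.2],
    [[-0.228,-0.008,0.25],[0,0,-0.2],0.2],
    [[-0.228,-0.008,0.25],[0,0,-0.25],0.2]
  ]
}}

```text
t: 47.02
tool_pos: [0.4667, 0.0749, 0.2337]
orientation: [-1.495, -2.762, 0.001]
force: [-0.7, 0.8, -0.1]
opening: 0.037
```

```bash
python3 - <<'E'
from h import *
robot.read_camera("scene");s=st()
c2=cam("scene"); save(c2,"s32",4,(200,110,345,250))
cmd((.4660,.0738,.15),rot(np.pi/2+CP[2]),.2)
cmd((.4660,.0738,.081),rot(np.pi/2+CP[2]),.2)
E
```

```text
t 47.08 p [0.4668 0.075  0.2336] q [ 0.05 -0.22  1.81  0.    1.56 -0.52] F [0.3 0.5 0.2] op 0.0372
[[-0.0014, -0.0019, -0.1393], [-0.0001, -0.0002, -0.1006], 0.2] rows>= 4
[[-0.0014, -0.0019, -0.2543], [-0.0001, -0.0002, -0.1006], 0.2] rows>= 4
```

View pics/s32.png

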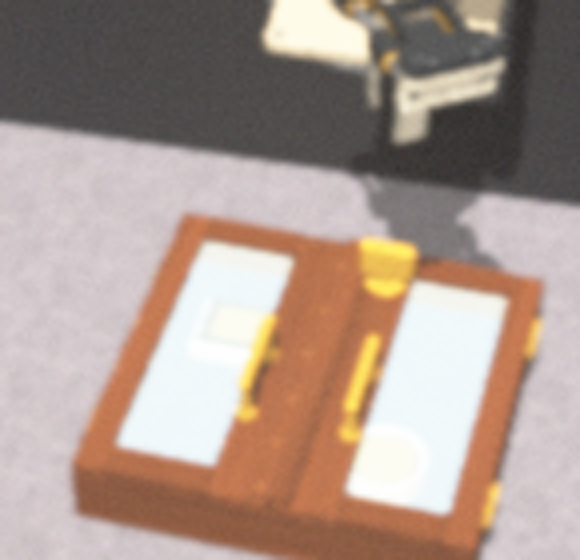

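Both doors are shut, with the left lip over the right door and the wing across at (388,262). Turning the catch back.

Call:
{"api": "jog_arm", "payload": {
  "commands": [
    [[-0.001,-0.002,-0.05],[0,0,-0.03],0.2],
    [[-0.001,-0.002,-0.1],[0,0,-0.06],0.2],
    [[-0.001,-0.002,-0.139],[0,0,-0.1005],0.2],
    [[-0.001,-0.002,-0.139],[0,0,-0.1005],0.2],
    [[-0.001,-0.002,-0.139],[0,0,-0.1005],0.2],
    [[-0.001,-0.002,-0.2],[0,0,-0.1005],0.2],
    [[-0.001,-0.002,-0.23],[0,0,-0.1005],0.2],
    [[-0.001,-0.002,-0.253],[0,0,-0.1005],0.2],
    [[-0.001,-0.002,-0.253],[0,0,-0.1005],0.2],
    [[-0.001,-0.002,-0.253],[0,0,-0.1005],1]
  ]
}}

```text
t: 48.38
tool_pos: [0.467, 0.0738, 0.0827]
orientation: [-2.274, -2.167, -0.001]
force: [0.6, -0.2, 0.2]
opening: 0.031
```

Call:
{"api": "jog_arm", "payload": {
  "commands": [
    [[0,0,0],[0,0,0],1],
    [[0,0,0],[0,0,0],1],
    [[0,0,0],[0,0,0],1],
    [[0,0,0],[0,0,0],1]
  ],
  "newtons": 30
}}

```text
t: 48.88
tool_pos: [0.466, 0.0739, 0.0834]
orientation: [-2.273, -2.166, 0.001]
force: [-9.1, -0.9, 9.3]
opening: 0.0119
```

```bash
python3 - <<'E'
from h import *
s=st(); print(s["orientation"])
E
```

```text
t 48.88 p [0.466  0.0739 0.0834] q [ 0.05 -0.11  1.98  0.    1.27  0.1 ] F [-9.1 -0.9  9.3] op 0.0119
[-2.27276788e+00 -2.16585314e+00  1.34855843e-03]
```

Call:
{"api": "jog_arm", "payload": {
  "commands": [
    [[0,0,0],[0,0,0.02],1],
    [[0,0,0],[0,0,0.05],1],
    [[0,0,0],[0,0,0.08],1],
    [[0,0,0],[0,0,0.11],1],
    [[0,0,0],[0,0,0.14],1],
    [[0,0,0],[0,0,0.17],1],
    [[0,0,0],[0,0,0.2],1],
    [[0,0,0],[0,0,0.23],1],
    [[0,0,0],[0,0,0.25],1],
    [[0,0,0],[0,0,0.25],1]
  ]
}}

```text
t: 50.12
tool_pos: [0.4666, 0.0747, 0.0836]
orientation: [0.076, 3.14, -0.001]
force: [3.1, 5.7, -4.3]
opening: 0.0118
```

```bash
python3 - <<'E'
from h import *
s=st(); print(s["orientation"],s["wrist_torque"], 2*np.arctan2(s["orientation"][1],s["orientation"][0]))
E
```

```text
t 50.12 p [0.4666 0.0747 0.0836] q [ 0.05 -0.11  1.98 -0.    1.27 -1.47] F [ 3.1  5.7 -4.3] op 0.0118
[ 7.57429174e-02  3.14019659e+00 -9.83771638e-04] [ 0.93016999 -0.75958793 -0.04677087] 3.093361129588842
```

Call:
{"api": "jog_arm", "payload": {
  "commands": [
    [[0,0,0],[0,0,0],1],
    [[0,0,0],[0,0,0],0.3],
    [[0,0,0],[0,0,0],0.2],
    [[0,0,0.05],[0,0,0],0.2],
    [[0,0,0.15],[0,0,0],0.2],
    [[0,0,0.25],[0,0,0],0.2],
    [[-0.05,-0.1,0.25],[0,0,0],0.2],
    [[-0.08,-0.25,0.25],[0,0,0],0.2],
    [[-0.1,-0.35,0.25],[0,0,0],0.2],
    [[-0.1,-0.5,0.25],[0,0,0],0.2]
  ]
}}

```text
t: 51.38
tool_pos: [0.409, -0.1679, 0.2343]
orientation: [0.076, 3.139, -0.002]
force: [0.8, 0.2, 0.4]
opening: 0.0376
```

```bash
python3 - <<'E'
from h import *
s=st()
c=cam("scene"); save(c,"s33",4,(200,130,345,250)); c=cam("top"); save(c,"t33",1.4); save(c,"t33z",4,(215,145,365,285))
E
```

```text
t 51.38 p [ 0.409  -0.1679  0.2343] q [-0.51 -0.32  1.88 -0.    1.58 -2.03] F [0.8 0.2 0.4] op 0.0376
```

View pics/s33.png

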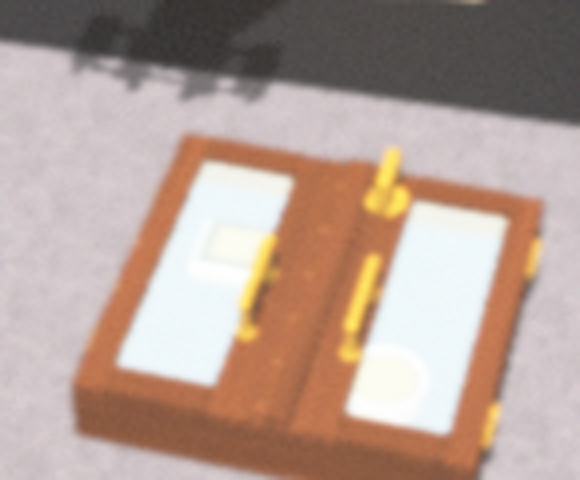

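View pics/t33.png

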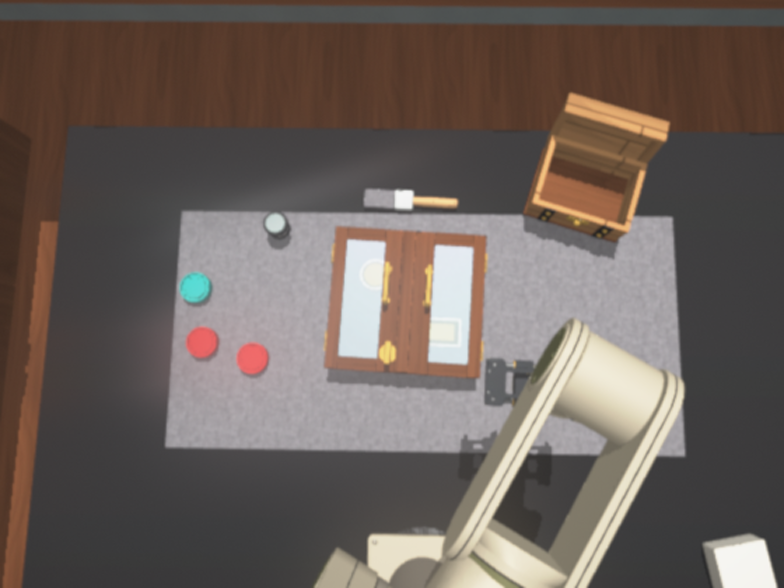

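View pics/t33z.png

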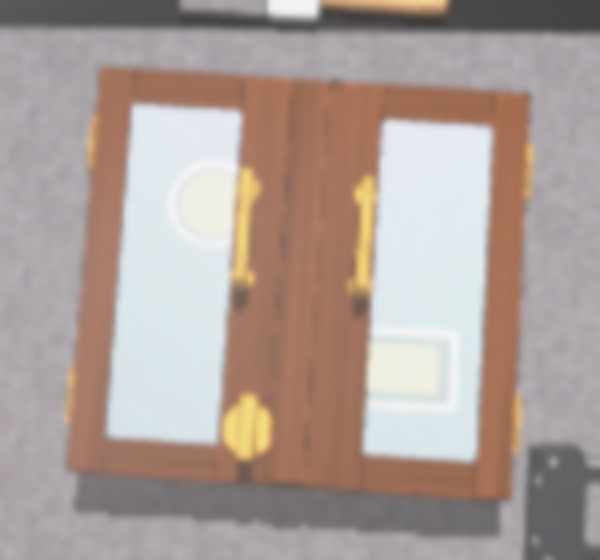

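The wing lies along the case again, both doors are flat, and the capsule and block are visible under the glass in their recesses. The loupe, brush and look-alikes are unmoved and the robot is clear of everything, so I'm handing in.

```bash
python3 -c "
from plant import robot
print(robot.close_job())"
```

```text
the job is handed in; nothing more can be done
None
```

The job is done and handed in at about 51 s of the 210 s allowed; the hand-in gives no verdict.

**What was done:**
1. I turned the catch about 1.56 rad to unlock it, opened the left door to its stop, then the right door.
2. Only two pieces were loose. I laid the block in the right rectangular recess and the capsule in the left round recess.
3. I closed the right door, closed the left door over it, and turned the catch back by about 1.57 rad.

**Last checks:**
- **Pieces:** after release both pieces were within about 1–2 mm of the expected recess positions in the top view. Their release heights, 26–27 mm at the fingertips, show they were inside the recesses; resting on the lining would have given about 34 mm.
- **Doors and catch:** both doors look flat in the last pictures, and they resisted a light press with 9–13 N. The catch wing lies along the case as it did at the start. I did not pull on the door to test the lock.
- **Bystanders:** the loupe, brush and the red and turquoise look-alikes look unmoved, and the robot was touching nothing.

**Disagreements:**
- The scene camera's lens bends the picture slightly, putting it a pixel or two (3–6 mm) off the top camera in places, so I relied mainly on the top camera.
- The block sat about 3 mm off-centre in the grip, which I allowed for when placing it.
- The highest wrist reading noted was about 29 N up (32 N in all), as the right door reached shut. I saw no knock and no slackening of the grip.

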